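Find the cam lock that does not bind and dock the load cell in it

ROBOT

A 6-joint arm with a two-finger parallel gripper is mounted at the origin on the work surface. World frame = base frame: x ahead of the robot, y to its left, z up, the work surface at z = 0. Lengths are in m, angles in rad, forces in N, time in s.
With the tool pointing down it reaches from about 0.3 to 0.875 m from the base axis. Payload 6.4 kg.
Tool frame: the origin (TCP) lies at the very end of the fingers, on their centre line; the grasp point (between the pads) lies grip_point_offset behind it (grip_point_offset is the distance from the TCP to the grasp point, in m); y points along the fingers, x is the direction in which the jaws open and shut, and the axes are right-handed (so a half turn about y gives the same grasp; the last joint's range is limited). The gripper opens to 85 mm and grips with 20 to 120 N. Pads are 22 mm wide; open, the fingers measure 114 mm over their backs; the gripper's body (76 mm by 85 mm) begins 54 mm behind the grasp point. The pads swing forward as they close: fully open they stand 13 mm farther back than shut.
Start: joints at [0.974, 0.181, 1.607, -0, 1.354, -0.206], TCP at [0.219, 0.532, 0.231] pointing down, gripper open.
Joint ranges: [-2.99, 2.99], [-0.89, 2.07], [0.3, 2.58], [-1.14, 4.28], [0, 2.63], [-3.12, 3.12]. Speed limits (rad/s): [2.57, 2.57, 3.01, 3.14, 3.14, 3.14].

INTERFACE

Orientations are given as a unit quaternion [w, x, y, z].
In Python, from bench import get_obs, camera, camera_model, hand_in, grip_point_offset gives the robot as it stands.
- The arm moves only by the shell command python3 -m jog 'ROWS'. ROWS is JSON, a list of rows, each a list of 7 numbers: the shift along the tool's x, y, z in mm, then the turn, a rotation vector about the tool's x, y, z in degrees, then the gripper's target within -1 to 1 (shut at 1, half-way at 0, fully open at -1). In form: [[x, y, z, ax, ay, az, grip], ...]. A call has 1 to 8 rows; each row shifts and turns the commanded pose from where the row before left it, along the tool's axes as they then stand; what a row does not reach is not made up. A row lasts 1/12 s, in which the tool goes at most 41.7 mm and 7.16 degrees, less where a joint would pass 70% of its speed; a pose out of reach is approached as far as the arm can. A call is refused whole if a number of a shift passes 41.7 or a number of a turn 7.16, either way. A call with a gripper value outside its range is refused whole. The fingers move at their own pace and stop on an object; the grip force is fixed at half the most. Time passes only in rows, so rows that do not move let the fingers close. It gives the time, the measured TCP pose, the force and the opening at its end, in the units of the state.
- get_obs(): the state, without advancing time (a new reading comes with each control period).
- camera(name): name is "scene" or "top"; returns the picture (480x640x3 uint8, blue, green, red); there is no depth.
- camera_model(name): a dict with "K" (3x3 intrinsics, pixels), "distortion" ([k1, k2, p1, p2, k3] as OpenCV has them; the pictures are not rectified), "pose" (4x4, takes a point from camera to world coordinates). Camera axes: x right, y down, z forward; pixel columns grow to the right and rows downward; lengths in m; the calibration is good to about 2 mm. A picture is of the moment at which its call begins. camera_model takes no time and is no camera call.
- hand_in(): hands the job in, once; it reports no verdict.
The state is a dict: "time_s": time; "q": joint angles; "dq": joint speeds; "joint_efforts": joint torques, N m; "eef_pos": TCP position; "eef_rot": TCP orientation; "wrist_force": force on the tool from outside, world axes, zero at the start; "torque": the same for the moment, N m; "opening": opening from 0.0 (shut) to 1.0 (fully open).
Only numpy, scipy, OpenCV 4.12 (cv2) and the standard library are available. Lean on these libraries where they do the work, as an engineer would, in place of code of your own. Each camera call takes 0.05 s, during which the arm holds its last target.

TASK

One of the two docks has a bad cam lever that binds before it is open. First swing the levers of both docks from locked towards open as far as each will go, feeling for binding, and leave them there. Then slide the yellow load cell into the slot of the dock whose lever opens fully, its flange under the slotted plate, until it is fully home, and lock that lever; leave the bad lever where it jammed, for repair. Do not shift the weights and tools lying about or tip the load cell over.

Things in the scene. Friction and masses are not known exactly. Their poses are not given: they have to be found in the camera images.
- cell_mid (a point): yellow load cell, 0.75 kg, 112 mm tall, loose, upright. From its foot: steel flange 60 mm across, 9 thick; barrel 30 across, 9-36 mm up; yellow canister 52 across, 36-100 up (grasp across it); button on top. A 19 mm thick connector stub reaches 44 mm out along this point's x, 84 up. Point: on the axis half-way up the canister, 68 mm above the underside; z up
- dock_a_seat (a point): dock, twin of the other: blue slotted plate 90 x 118 mm, 8 mm thick, underside 13 mm up, on a short aluminium slotted rail. A 34 mm wide slot, mouth chamfered, enters from its front edge over a 68 mm wide channel floored by the cart top. Point: seat axis at the cart top, where the cell's axis stands when home; x points into the slot (mouth edge at x = -46 mm), z up
- dock_b_seat (a point): dock, twin of the other: blue slotted plate 90 x 118 mm, 8 mm thick, underside 13 mm up, on a short aluminium slotted rail. A 34 mm wide slot, mouth chamfered, enters from its front edge over a 68 mm wide channel floored by the cart top. Point: seat axis at the cart top, where the cell's axis stands when home; x points into the slot (mouth edge at x = -46 mm), z up
- dock_a_pivot (a point): lever pivot of dock_a, at the cart top: x -32, y -44 mm from the seat in the dock's frame, axes as the dock's; its cap is 43 mm high. The knob circles it 115 mm out: 135 degrees clockwise (from above) of the x axis when locked (outward, to the front), 17 degrees clockwise of it when fully open (alongside the slot, to the back)
- dock_b_pivot (a point): lever pivot of dock_b, at the cart top: x -32, y -44 mm from the seat in the dock's frame, axes as the dock's; its cap is 43 mm high. The knob circles it 115 mm out: 135 degrees clockwise (from above) of the x axis when locked (outward, to the front), 17 degrees clockwise of it when fully open (alongside the slot, to the back)
- lever_a (a joint): dock_a cam lever, turning level about its pivot, rad: 0 locked (stop), 2.06 fully open (stop); opens anticlockwise from above; starts within 0.2 of locked, stays where left. Arm and cam 22-33 mm up; the cam bars the slot unless open and, locked, holds a cell home. A good lever takes about 1 N at the knob all the way; the bad one drags at 4 N, then jams solid well short of open
- lever_b (a joint): dock_b cam lever, turning level about its pivot, rad: 0 locked (stop), 2.06 fully open (stop); opens anticlockwise from above; starts within 0.2 of locked, stays where left. Arm and cam 22-33 mm up; the cam bars the slot unless open and, locked, holds a cell home. A good lever takes about 1 N at the knob all the way; the bad one drags at 4 N, then jams solid well short of open
- lever_a_knob (a point): centre of the upright orange knob at the end of dock_a's lever: round, 26 mm across, from 42 to 84 mm above the cart top (this point is 63 mm up), turning with the lever
- lever_b_knob (a point): centre of the upright orange knob at the end of dock_b's lever: round, 26 mm across, from 42 to 84 mm above the cart top (this point is 63 mm up), turning with the lever
- bar_weight: bystander: green cast-iron grip-handle test weight, 150 mm along its x, 76 mm along its y, 90 mm high, 5 kg; origin at the centre of its underside
- knob_weight: bystander: silvery round test weight with a knob, 64 mm across, 110 mm high, 2 kg; origin at the centre of its underside
- torque_wrench: bystander: blued steel torque wrench with a black grip, lying along its x axis from -120 to +136 mm of its origin, 38 mm wide and 38 mm high; origin on the cart top
- mallet: bystander: red nylon mallet lying along its x axis, wooden handle from -144 mm to its head at +90 mm, the head 95 mm along y and 45 mm high; origin on the cart top
- bubble_level: bystander: brass bubble level, 150 mm along its x, 26 mm wide, 38 mm high with its vial; origin at the centre of its underside
- clevis: bystander: dark steel fork-shaped clevis with a brass pin, 50 x 62 mm and 82 mm high; origin at the centre of its underside

How it is judged:
By the outcome, as a careful person would: the job done as asked, in the order asked, and still so for the second after the job is handed in, with the robot touching nothing.
It also fails if it takes over 72 s, if anything falls off the work surface, if the arm or the gripper's body presses on something with over 40 N, if the wrist force passes 120 N, or if a joint passes its speed limit or range.

## Working session

There is one attempt and no reset: what is moved stays moved. The work goes in short steps, Python scripts to look and compute and a shell command to move; the robot and the scene stay as the last step left them, time stands still between calls to the robot, and variables do not carry over. Pictures are saved under pics/ and viewed, and the job is handed in when it is done.

```bash
ls; mkdir -p pics; python3 - <<'E'
from bench import *
import cv2,json
for n in("scene","top"):
    cv2.imwrite(f"pics/{n}0.png",camera(n)); m=camera_model(n); print(n,m)
print(get_obs(),grip_point_offset)
E
```

```text
pics
scene {'K': array([[490.70228325,   0.        , 318.11437249],
       [  0.        , 490.70228325, 240.98010631],
       [  0.        ,   0.        ,   1.        ]]), 'distortion': array([-0.01374428,  0.        ,  0.        ,  0.        ,  0.        ]), 'pose': array([[ 0.7134894 ,  0.53213622, -0.45581128,  1.031243  ],
       [ 0.70049832, -0.52751323,  0.48065778, -0.48452165],
       [ 0.01532893, -0.66223926, -0.74913562,  0.86007669],
       [ 0.        ,  0.        ,  0.        ,  1.        ]])}
top {'K': array([[454.00760939,   0.        , 314.18996247],
       [  0.        , 454.00760939, 239.86252577],
       [  0.        ,   0.        ,   1.        ]]), 'distortion': array([-0.00081515,  0.        ,  0.        ,  0.        ,  0.        ]), 'pose': array([[-0.01848254, -0.98132574,  0.19146329,  0.33678298],
       [-0.99972844,  0.01542031, -0.01747161,  0.01345169],
       [ 0.01419292, -0.19173422, -0.98134426,  1.24204062],
       [ 0.        ,  0.        ,  0.        ,  1.        ]])}
{'time_s': 0.1, 'q': array([ 9.73694988e-01,  1.81476305e-01,  1.60789831e+00,  7.43760872e-06,
        1.35379184e+00, -2.06311092e-01]), 'dq': array([ 1.35236290e-03, -6.85778394e-04, -2.39453730e-03,  2.43978050e-05,
       -1.64847242e-04, -1.49151671e-03]), 'joint_efforts': array([-3.93656028e-04, -4.45868325e+01, -3.52239275e+01, -4.13126791e-04,
        4.05389612e-03, -2.68809231e-05]), 'eef_pos': array([0.21873509, 0.53124167, 0.23047355]), 'eef_rot': array([-0.58735681,  0.58776864,  0.39289092, -0.39392477]), 'wrist_force': array([ 0.38698017, -0.32688236, -0.04041519]), 'torque': array([ 0.00798513, -0.03871634, -0.02857592]), 'opening': 1.0001203715743363} 0.0187
```

View pics/scene0.png

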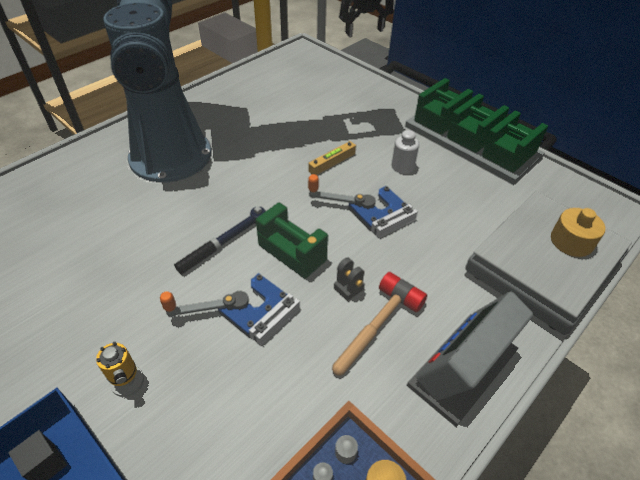

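View pics/top0.png

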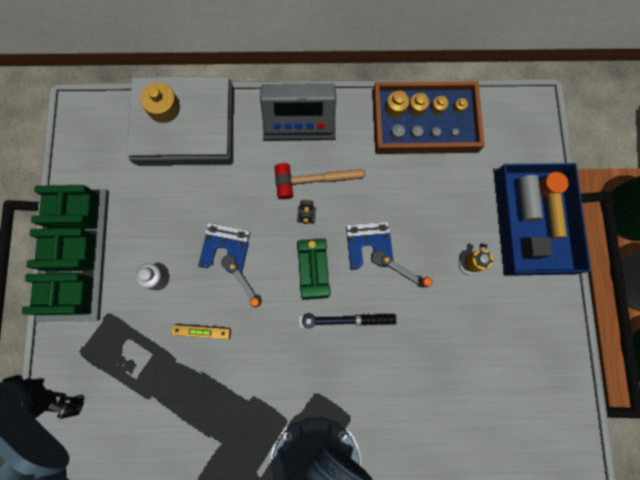

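```bash
python3 - <<'E'
import cv2,numpy as np
t=cv2.imread('pics/top0.png');s=cv2.imread('pics/scene0.png')
def c(im,x,y,w,h,k,n): cv2.imwrite(n,cv2.resize(im[y:y+h,x:x+w],None,fx=k,fy=k,interpolation=cv2.INTER_CUBIC))
c(t,190,215,80,100,6,'pics/tA.png');c(t,335,215,100,80,8,'pics/tB.png');c(t,450,230,60,50,10,'pics/tC.png')
c(s,150,260,160,90,5,'pics/sB.png');c(s,300,165,130,75,6,'pics/sA.png');c(s,80,330,80,60,10,'pics/sC.png')
E
```

```text
(no output)
```

View pics/tA.png

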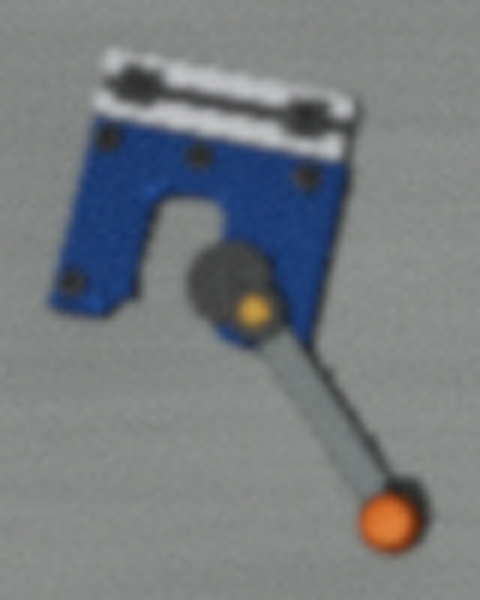

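View pics/tB.png

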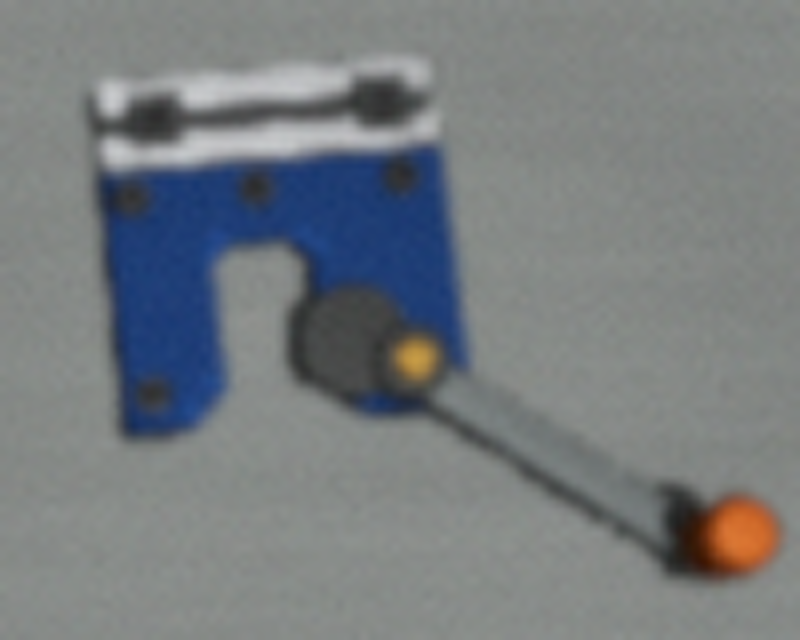

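View pics/tC.png

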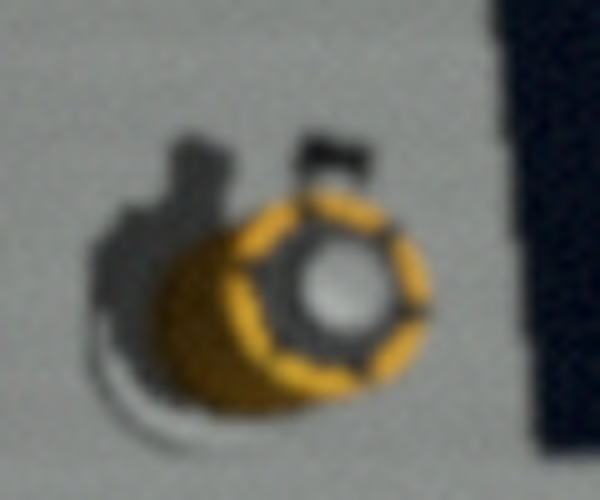

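View pics/sB.png

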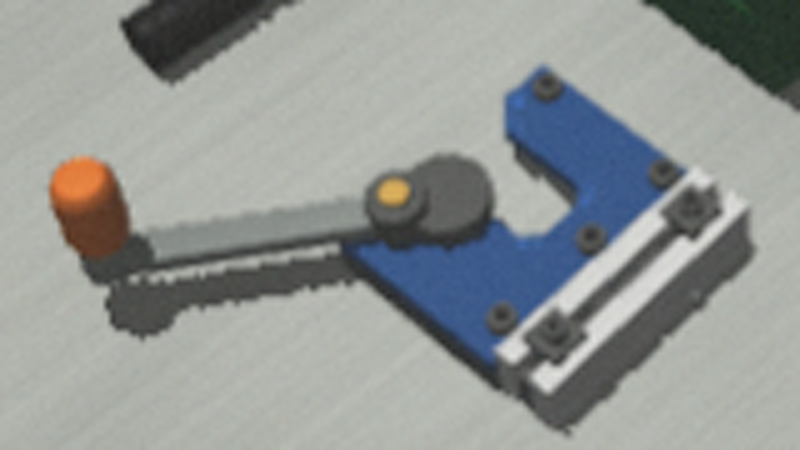

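View pics/sA.png

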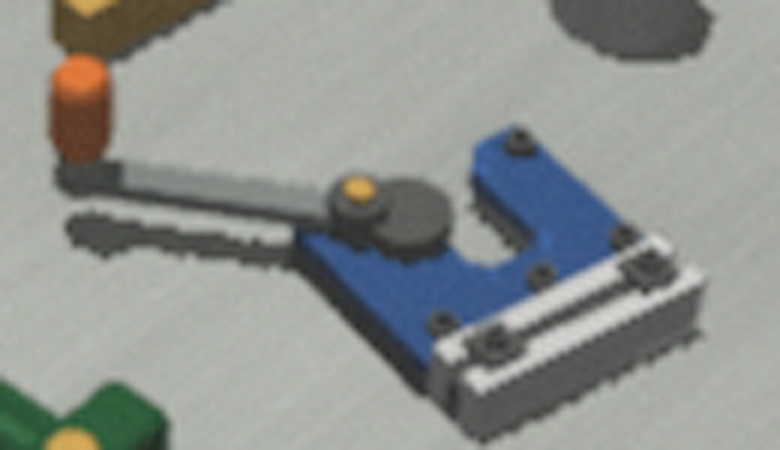

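View pics/sC.png

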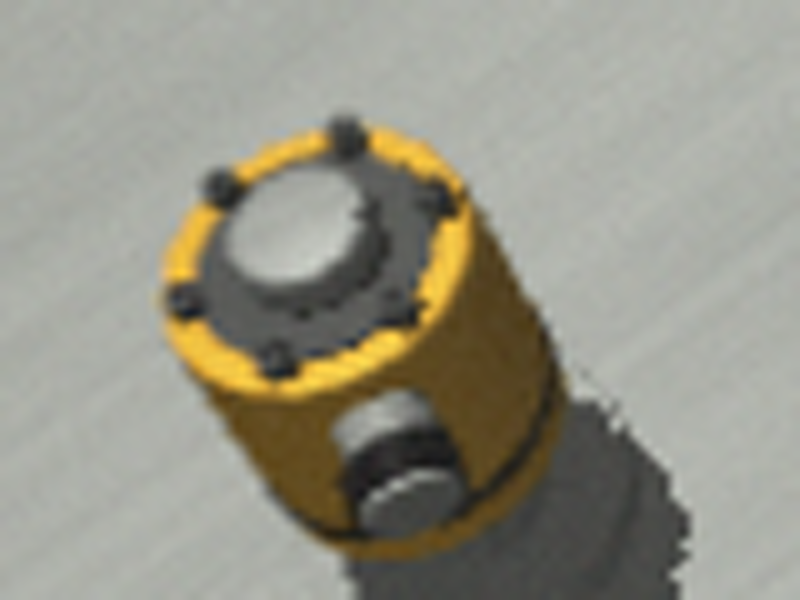

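```bash
cat > h.py <<'E'
import numpy as np,cv2
from bench import *
M={n:camera_model(n) for n in("scene","top")}
def ray(n,p):
    m=M[n];u=cv2.undistortPoints(np.array([[p]],float),m['K'],m['distortion'])[0,0]
    return m['pose'][:3,3],m['pose'][:3,:3]@np.array([u[0],u[1],1.])
def onz(n,p,z):
    o,d=ray(n,p);return o+d*(z-o[2])/d[2]
def tri(pt,ps):
    A=[];b=[]
    for n,p in(("top",pt),("scene",ps)):
        o,d=ray(n,p);d=d/np.linalg.norm(d);P=np.eye(3)-np.outer(d,d);A.append(P);b.append(P@o)
    return np.linalg.lstsq(np.vstack(A),np.hstack(b),rcond=None)[0]
def px(n,X):
    m=M[n];T=np.linalg.inv(m['pose'])
    return cv2.projectPoints(np.array([X],float),cv2.Rodrigues(T[:3,:3])[0],T[:3,3],m['K'],m['distortion'])[0][0,0]
def cr(c,k,x,y): return ((c[0]+.5)/k-.5+x,(c[1]+.5)/k-.5+y)
E
python3 - <<'E'
from h import *
np.set_printoptions(precision=4,suppress=True)
def rep(n,t,s,z): print(n,'top',onz('top',t,z),'scene',onz('scene',s,z),'tri',tri(t,s))
tA=lambda c:cr(c,6,190,215);sA=lambda c:cr(c,6,300,165);tB=lambda c:cr(c,8,335,215);sB=lambda c:cr(c,5,150,260);tC=lambda c:cr(c,10,450,230);sC=lambda c:cr(c,10,80,330)
for nm,t,s,L in(('L',tA,sA,[('cap',(254,310),(358,189),.043),('knob',(390,520),(82,75),.084),('b1',(108,137),(625,236),.023),('b2',(200,157),(541,275),.023),('b3',(307,177),(442,322),.023),('b4',(70,282),(520,140),.023)]),
 ('R',tB,sB,[('cap',(415,357),(394,191),.043),('knob',(740,533),(85,180),.084),('b1',(132,199),(664,173),.023),('b2',(255,187),(591,238),.023),('b3',(400,175),(500,317),.023),('b4',(153,393),(546,85),.023)])):
  for n,a,b,z in L: rep(nm+n,t(a),s(b),z)
rep('btn',tC((348,285)),sC((298,222)),.112)
rep('rim',tC((330,293)),sC((318,258)),.100)
rep('stub',tC((335,150)),sC((412,500)),.084)
E
```

```text
Lcap top [0.5028 0.2118 0.043 ] scene [0.5026 0.2142 0.043 ] tri [0.5031 0.2121 0.0445]
Lknob top [0.407  0.1464 0.084 ] scene [0.4083 0.1504 0.084 ] tri [0.4082 0.1478 0.0851]
Lb1 top [0.586  0.2826 0.023 ] scene [0.5848 0.2881 0.023 ] tri [0.5862 0.2829 0.0272]
Lb2 top [0.5761 0.2407 0.023 ] scene [0.5748 0.246  0.023 ] tri [0.5763 0.2411 0.0271]
Lb3 top [0.566  0.1921 0.023 ] scene [0.5638 0.1973 0.023 ] tri [0.5659 0.1922 0.028 ]
Lb4 top [0.5196 0.2979 0.023 ] scene [0.5178 0.3026 0.023 ] tri [0.5198 0.2978 0.027 ]
Rcap top [ 0.515  -0.2002  0.043 ] scene [ 0.5139 -0.1972  0.043 ] tri [ 0.5151 -0.1989  0.0458]
Rknob top [ 0.4503 -0.2945  0.084 ] scene [ 0.4526 -0.2921  0.084 ] tri [ 0.4511 -0.2932  0.0834]
Rb1 top [ 0.5742 -0.1093  0.023 ] scene [ 0.573  -0.1053  0.023 ] tri [ 0.5743 -0.1079  0.0266]
Rb2 top [ 0.5777 -0.1517  0.023 ] scene [ 0.5757 -0.1482  0.023 ] tri [ 0.5774 -0.1504  0.027 ]
Rb3 top [ 0.5812 -0.2017  0.023 ] scene [ 0.5783 -0.1985  0.023 ] tri [ 0.5805 -0.2005  0.0277]
Rb4 top [ 0.5071 -0.1141  0.023 ] scene [ 0.5039 -0.1099  0.023 ] tri [ 0.5068 -0.1129  0.0284]
btn top [ 0.5036 -0.4364  0.112 ] scene [ 0.5027 -0.4331  0.112 ] tri [ 0.5037 -0.4343  0.1145]
rim top [ 0.5034 -0.4364  0.1   ] scene [ 0.5028 -0.4334  0.1   ] tri [ 0.5035 -0.4345  0.1021]
stub top [ 0.5433 -0.4474  0.084 ] scene [ 0.5432 -0.4446  0.084 ] tri [ 0.5435 -0.4456  0.0856]
```

```bash
cat >> h.py <<'E'
from scipy.spatial.transform import Rotation as Ro
DOCK={'L':dict(piv=np.array([.503,.2125]),yaw=-12.6),'R':dict(piv=np.array([.515,-.199]),yaw=4.0)}
CELL=np.array([.5035,-.4345])
def toolR(q): return Ro.from_quat([q[1],q[2],q[3],q[0]])
def status():
    o=get_obs();R=toolR(o['eef_rot']).as_matrix();th=np.degrees(np.arctan2(R[1,0],R[0,0]))
    print('t %.2f pos %s th %.2f ydown %s F %s op %.3f q6 %.2f q1 %.2f'%(o['time_s'],np.round(o['eef_pos']*1000,1),th,np.round(R[:,1],4),np.round(o['wrist_force'],2),o['opening'],o['q'][5],o['q'][0]))
    return o,R,th
def goto(p,thd):
    """shift in tool axes (mm) to world p (m) and turn about y (deg) to heading thd"""
    o,R,th=status(); d=R.T@(np.array(p)-o['eef_pos'])*1000
    # turn correcting tilt as well
    t=np.radians(thd);Rd=np.array([[np.cos(t),0,-np.sin(t)],[np.sin(t),0,np.cos(t)],[0,-1,0]])
    rv=np.degrees(Ro.from_matrix(R.T@Rd).as_rotvec())
    print('shift',np.round(d,1),'turn',np.round(rv,2));return d,rv
E
python3 - <<'E'
from h import *
status()
for n,p in(('bar',(313,268)),('knobw',(150,275)),('lev',(200,331)),('wr',(308,320)),('wr2',(395,320)),('clev',(307,212)),('malh',(284,180)),('box',(505,273))): print(n,onz('top',p,.04))
E
```

```text
t 0.10 pos [218.7 531.2 230.5] th 67.61 ydown [-9.0e-04 -1.3e-03 -1.0e+00] F [ 0.39 -0.33 -0.04] op 1.000 q6 -0.21 q1 0.97
bar [ 0.49494675 -0.00336467  0.04      ]
knobw [0.48346808 0.42798172 0.04      ]
lev [0.33573105 0.29192849 0.04      ]
wr [0.35867886 0.01212699 0.04      ]
wr2 [ 0.35452807 -0.21528874  0.04      ]
clev [0.64910499 0.01024697 0.04      ]
malh [0.74133643 0.07245407 0.04      ]
box [ 0.47292766 -0.51696314  0.04      ]
```

```bash
python3 - <<'E'
from h import *
goto([.4085,.148,.15],-55.7)
E
```

```text
t 0.10 pos [218.7 531.2 230.5] th 67.61 ydown [-9.0e-04 -1.3e-03 -1.0e+00] F [ 0.39 -0.33 -0.04] op 1.000 q6 -0.21 q1 0.97
shift [-281.9   80.8 -321.5] turn [ 8.0000e-02  1.2331e+02 -7.0000e-02]
```

```bash
python3 -m jog '[[-20,5,-23,0,0,0,0],[-20,5,-23,0,0,0,0],[-20,6,-23,0,0,0,0],[-20,6,-23,0,0,0,0],[-20,6,-23,0,0,0,0],[-20,6,-23,0,0,0,0],[-20,6,-23,0,0,0,0],[-20,6,-23,0,0,0,0]]'; python3 -m jog '[[-20,5,-23,0,0,0,0],[-20,6,-23,0,0,0,0],[-20,6,-23,0,0,0,0],[-20,6,-23,0,0,0,0],[-21,6,-23,0,0,0,0],[-21,6,-22,0,0,0,0],[0,0,0,0,7,0,0],[0,0,0,0,7,0,0]]'; python3 -m jog '[[0,0,0,0,7,0,0],[0,0,0,0,7,0,0],[0,0,0,0,7,0,0],[0,0,0,0,7,0,0],[0,0,0,0,7,0,0],[0,0,0,0,7,0,0],[0,0,0,0,7,0,0],[0,0,0,0,7,0,0]]';  python3 -m jog '[[0,0,0,0,7,0,0],[0,0,0,0,7,0,0],[0,0,0,0,7,0,0],[0,0,0,0,7,0,0],[0,0,0,0,7,0,0],[0,0,0,0,7,0,0],[0,0,0,0,7,0,0],[0,0,0,0,4,0,0]]'; python3 - <<'E'
from h import *
goto([.4085,.148,.047],-55.7)
E
```

```text
time_s: 0.77
eef_pos: [0.3283, 0.3122, 0.1848]
eef_rot: [0.588, -0.588, -0.393, 0.394]
wrist_force: [0.5, 0.6, -0.0]
opening: 0.503
time_s: 1.43
eef_pos: [0.4086, 0.1469, 0.1496]
eef_rot: [0.633, -0.632, -0.316, 0.317]
wrist_force: [-1.0, 0.2, -0.1]
opening: 0.499
time_s: 2.1
eef_pos: [0.408, 0.1486, 0.15]
eef_rot: [-0.707, 0.707, -0.017, 0.017]
wrist_force: [-0.5, -0.2, -0.5]
opening: 0.502
time_s: 2.77
eef_pos: [0.408, 0.1486, 0.15]
eef_rot: [-0.625, 0.625, -0.331, 0.33]
wrist_force: [0.7, -0.8, 0.6]
opening: 0.501
t 2.77 pos [408.  148.6 150. ] th -55.75 ydown [-8.e-04 -1.e-04 -1.e+00] F [ 0.71 -0.79  0.56] op 0.501 q6 1.05 q1 0.07
shift [8.00e-01 1.03e+02 1.00e-01] turn [ 0.04 -0.05 -0.02]
```

```bash
python3 -m jog '[[1,16,0,0,0,0,0],[0,16,0,0,0,0,0],[0,16,0,0,0,0,0],[0,16,0,0,0,0,0],[0,16,0,0,0,0,0],[0,12,0,0,0,0,0],[0,11,0,0,0,0,0],[0,0,0,0,0,0,0.1]]'; python3 - <<'E'
from h import *
status()
cv2.imwrite('pics/s1.png',cv2.resize(camera('scene')[140:300,240:440],None,fx=4,fy=4,interpolation=cv2.INTER_CUBIC))
E
```

```text
time_s: 3.43
eef_pos: [0.4068, 0.1476, 0.0451]
eef_rot: [-0.625, 0.627, -0.33, 0.327]
wrist_force: [-0.1, 0.5, -0.5]
opening: 0.453
t 3.43 pos [406.8 147.6  45.1] th -55.40 ydown [-4.7e-03 -3.0e-04 -1.0e+00] F [-0.14  0.46 -0.47] op 0.453 q6 1.04 q1 0.07
```

View pics/s1.png

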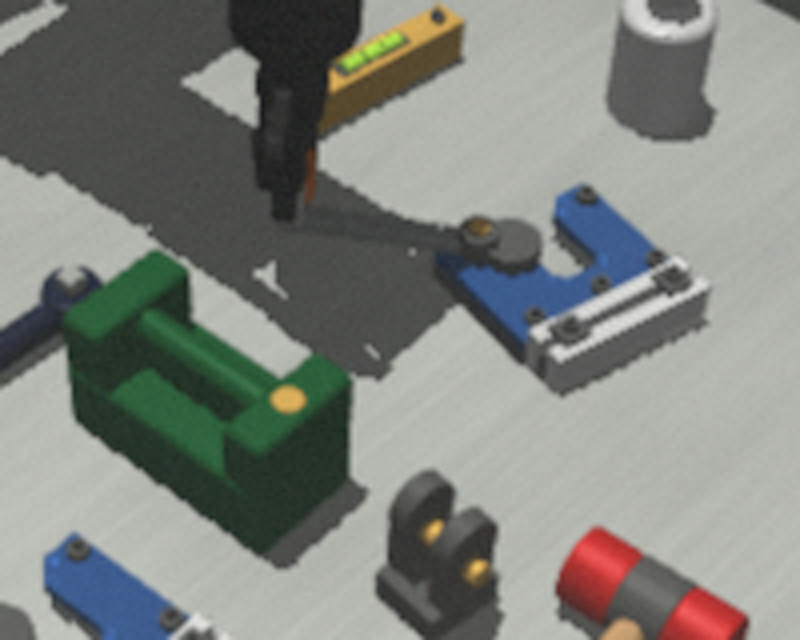

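The gripper is straddling the left knob. I'll start the swing slowly.

```bash
cat >> h.py <<'E'
def arc(d,sgn=1):
    D=DOCK[d];o,R,th=status();v=o['eef_pos'][:2]-D['piv'];phi=np.degrees(np.arctan2(v[1],v[0]))
    u=v/np.linalg.norm(v);t=np.array([-u[1],u[0]]);F=o['wrist_force'][:2]
    print('r %.1f phi %.2f leverdeg(tcp) %.1f th-err %.2f  Ft %.2f Fr %.2f z %.1f'%(np.linalg.norm(v)*1000,phi,phi-D['yaw']+135,th-(phi+90),F@t,F@u,o['eef_pos'][2]*1000))
E
python3 -m jog '[[4,0,0,0,0,0,0.1],[4,0,0,0,-2,0,0.1],[4,0,0.1,0,-2,0,0.1],[4,0,0.1,0,-2,0,0.1],[4,0,0.1,0,-2,0,0.1]]'; python3 -c "
from h import *
arc('L')"
python3 -m jog '[[4,0,0.1,0,-2,0,0.1],[4,0,0.1,0,-2,0,0.1],[4,0,0.1,0,-2,0,0.1]]'; python3 -c "
from h import *
arc('L')"
```

```text
time_s: 3.9
eef_pos: [0.4212, 0.1324, 0.0478]
eef_rot: [0.648, -0.647, 0.284, -0.283]
wrist_force: [-1.5, 3.5, -2.2]
opening: 0.448
t 3.90 pos [421.2 132.4  47.8] th -47.30 ydown [-1.0e-04  1.1e-03 -1.0e+00] F [-1.5   3.46 -2.16] op 0.448 q6 0.86 q1 0.03
r 114.5 phi -135.59 leverdeg(tcp) 12.0 th-err -1.71  Ft -3.52 Fr -1.35 z 47.8
time_s: 4.15
eef_pos: [0.43, 0.1241, 0.0479]
eef_rot: [0.662, -0.661, 0.25, -0.249]
wrist_force: [-1.6, 3.5, -1.2]
opening: 0.454
t 4.15 pos [430.  124.1  47.9] th -41.31 ydown [ 1.0e-04  1.2e-03 -1.0e+00] F [-1.55  3.54 -1.17] op 0.454 q6 0.73 q1 0.01
r 114.7 phi -129.56 leverdeg(tcp) 18.0 th-err -1.74  Ft -3.45 Fr -1.74 z 47.9
```

About 3.5–4 N of drag, so this is probably the bad one. I'll go on in small steps until it jams.

```bash
python3 -m jog '[[4,0,0.1,0,-2,0,0.1],[4,0,0.1,0,-2,0,0.1],[4,0,0.1,0,-2,0,0.1],[4,0,0.1,0,-2,0,0.1]]'; python3 -c "
from h import *
arc('L')"
```

```text
time_s: 4.48
eef_pos: [0.4428, 0.1145, 0.048]
eef_rot: [0.678, -0.677, 0.203, -0.203]
wrist_force: [-1.4, 4.8, -0.3]
opening: 0.448
t 4.48 pos [442.8 114.5  48. ] th -33.31 ydown [ 2.0e-04  1.2e-03 -1.0e+00] F [-1.41  4.78 -0.35] op 0.448 q6 0.57 q1 -0.01
r 115.0 phi -121.56 leverdeg(tcp) 26.0 th-err -1.75  Ft -3.70 Fr -3.33 z 48.0
```

```bash
python3 -m jog '[[4,0,0.1,0,-2,0,0.1],[4,0,0.1,0,-2,0,0.1],[4,0,0.1,0,-2,0,0.1],[4,0,0.1,0,-2,0,0.1]]'; python3 -c "
from h import *
arc('L')"
```

```text
time_s: 4.82
eef_pos: [0.4567, 0.1068, 0.048]
eef_rot: [0.69, -0.69, 0.155, -0.155]
wrist_force: [-2.5, 4.5, -0.2]
opening: 0.448
t 4.82 pos [456.7 106.8  48. ] th -25.30 ydown [-1.0e-04  1.2e-03 -1.0e+00] F [-2.52  4.49 -0.17] op 0.448 q6 0.42 q1 -0.02
r 115.4 phi -113.65 leverdeg(tcp) 34.0 th-err -1.66  Ft -4.11 Fr -3.10 z 48.0
```

```bash
python3 -m jog '[[4,0,0.3,0,-2,0,0.1],[4,0,0.2,0,-2,0,0.1],[4,0,0.2,0,-2,0,0.1]]'; python3 -c "
from h import *
arc('L')"
```

```text
time_s: 5.07
eef_pos: [0.4678, 0.1026, 0.048]
eef_rot: [0.697, -0.697, 0.119, -0.118]
wrist_force: [-2.7, 3.9, 1.0]
opening: 0.446
t 5.07 pos [467.8 102.6  48. ] th -19.30 ydown [-6.e-04  1.e-03 -1.e+00] F [-2.72  3.89  0.98] op 0.446 q6 0.30 q1 -0.03
r 115.4 phi -107.76 leverdeg(tcp) 39.8 th-err -1.53  Ft -3.77 Fr -2.88 z 48.0
```

```bash
python3 -m jog '[[4,0,0.1,0,-2,0,0.1],[4,0,0.1,0,-2,0,0.1],[4,0,0.1,0,-2,0,0.1]]'; python3 -c "
from h import *
arc('L')"
```

```text
time_s: 5.32
eef_pos: [0.4792, 0.0993, 0.048]
eef_rot: [0.703, -0.702, 0.082, -0.082]
wrist_force: [-2.8, 2.6, 0.5]
opening: 0.451
t 5.32 pos [479.2  99.3  48. ] th -13.30 ydown [-9.e-04  1.e-03 -1.e+00] F [-2.78  2.59  0.52] op 0.451 q6 0.19 q1 -0.04
r 115.6 phi -101.87 leverdeg(tcp) 45.7 th-err -1.43  Ft -3.26 Fr -1.96 z 48.0
```

```bash
python3 -m jog '[[4,0,0.1,0,-2,0,0.1],[4,0,0.1,0,-2,0,0.1],[4,0,0.1,0,-2,0,0.1]]'; python3 -c "
from h import *
arc('L')"
```

```text
time_s: 5.57
eef_pos: [0.4909, 0.0972, 0.0479]
eef_rot: [0.706, -0.705, 0.045, -0.045]
wrist_force: [-4.1, 2.7, 1.1]
opening: 0.449
t 5.57 pos [490.9  97.2  47.9] th -7.29 ydown [-1.2e-03  9.0e-04 -1.0e+00] F [-4.06  2.68  1.12] op 0.449 q6 0.08 q1 -0.04
r 115.9 phi -95.99 leverdeg(tcp) 51.6 th-err -1.30  Ft -4.32 Fr -2.24 z 47.9
```

```bash
python3 -m jog '[[4,0,0.1,0,-2,0,0.1],[4,0,0.1,0,-2,0,0.1]]'; python3 -c "
from h import *
arc('L')"
```

```text
time_s: 5.73
eef_pos: [0.4919, 0.0977, 0.0464]
eef_rot: [0.708, -0.706, 0.026, -0.014]
wrist_force: [-33.2, 7.5, 18.7]
opening: 0.45
t 5.73 pos [491.9  97.7  46.4] th -3.28 ydown [-0.0169  0.0026 -0.9999] F [-33.25   7.51  18.67] op 0.450 q6 0.01 q1 -0.04
r 115.3 phi -95.51 leverdeg(tcp) 52.1 th-err 2.23  Ft -33.82 Fr -4.28 z 46.4
```

```bash
python3 -m jog '[[4,0,0.1,0,-2,0,0.1],[4,0,0.1,0,-2,0,0.1]]'; python3 -c "
from h import *
arc('L')"
```

```text
time_s: 5.9
eef_pos: [0.4918, 0.0987, 0.0449]
eef_rot: [0.708, -0.706, 0.008, 0.017]
wrist_force: [-60.3, 9.3, 48.0]
opening: 0.449
t 5.90 pos [491.8  98.7  44.9] th 0.78 ydown [-0.0348  0.0036 -0.9994] F [-60.28   9.28  47.95] op 0.449 q6 -0.06 q1 -0.04
r 114.4 phi -95.61 leverdeg(tcp) 52.0 th-err 6.39  Ft -60.89 Fr -3.35 z 44.9
```

It jams solid at about 52°. I'll back off without dragging the lever.

```bash
python3 -m jog '[[-8,0,0,0,4,0,0.0],[-7,0,0,0,3,0,0.0],[-5,0,0,0,0,0,0.0]]'; python3 -c "
from h import *
arc('L')"; python3 -m jog '[[0,-12,0,0,0,0,0],[0,-20,0,0,0,0,0],[0,-25,0,0,0,0,0],[0,-25,0,0,0,0,0],[0,-20,0,0,0,0,0]]'; python3 - <<'E'
from h import *
goto([.4515,-.2935,.15],-33.9)
im=camera('top');cv2.imwrite('pics/t2.png',cv2.resize(im[205:315,185:285],None,fx=6,fy=5,interpolation=cv2.INTER_CUBIC))
E
```

```text
time_s: 6.15
eef_pos: [0.4873, 0.0969, 0.0481]
eef_rot: [-0.706, 0.706, -0.04, 0.04]
wrist_force: [0.4, 0.1, -0.1]
opening: 0.502
t 6.15 pos [487.3  96.9  48.1] th -6.48 ydown [ 1.e-03 -1.e-04 -1.e+00] F [ 0.43  0.08 -0.08] op 0.502 q6 0.07 q1 -0.04
r 116.7 phi -97.74 leverdeg(tcp) 49.9 th-err 1.26  Ft 0.42 Fr -0.14 z 48.1
time_s: 6.57
eef_pos: [0.4885, 0.0967, 0.1522]
eef_rot: [0.706, -0.706, 0.038, -0.04]
wrist_force: [0.8, -0.5, 1.0]
opening: 0.503
t 6.57 pos [488.5  96.7 152.2] th -6.29 ydown [ 3.3e-03 -2.0e-04 -1.0e+00] F [ 0.75 -0.52  1.01] op 0.503 q6 0.07 q1 -0.04
shift [   6.     2.1 -391.9] turn [-0.06 27.61  0.18]
```

View pics/t2.png

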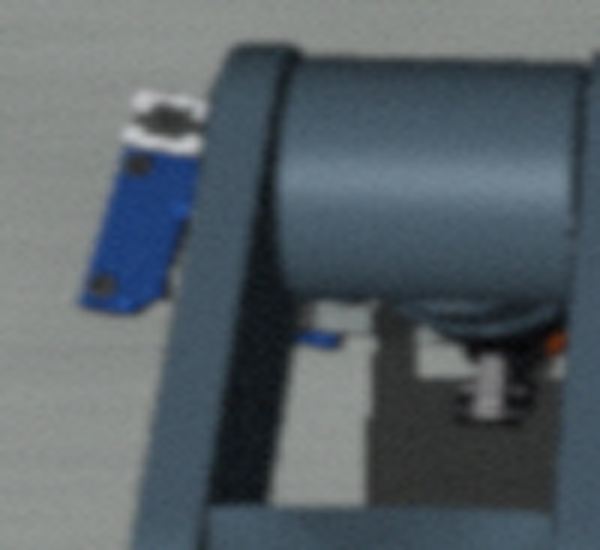

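The arm hides the left dock, so I'll check it later. Moving to the right knob.

```bash
python3 -m jog '[[1,0,-32,0,0,0,0],[0,0,-33,0,0,0,0],[1,0,-33,0,0,0,0],[0,0,-33,0,0,0,0],[1,0,-33,0,0,0,0],[0,0,-33,0,0,0,0],[1,0,-33,0,0,0,0],[0,0,-33,0,0,0,0]]';python3 -m jog '[[1,0,-33,0,0,0,0],[0,0,-33,0,0,0,0],[1,1,-33,0,0,0,0],[0,1,-30,0,0,0,0],[0,0,0,0,7,0,0],[0,0,0,0,7,0,0],[0,0,0,0,7,0,0],[0,0,0,0,6.6,0,0]]'; python3 - <<'E'
from h import *
goto([.4515,-.2935,.047],-33.9)
E
```

```text
time_s: 7.28
eef_pos: [0.4622, -0.1671, 0.1503]
eef_rot: [-0.706, 0.706, -0.038, 0.04]
wrist_force: [0.1, -0.1, -0.5]
opening: 0.495
time_s: 7.95
eef_pos: [0.4497, -0.2943, 0.148]
eef_rot: [-0.675, 0.676, -0.208, 0.209]
wrist_force: [-0.1, -0.6, 0.5]
opening: 0.499
t 7.95 pos [ 449.7 -294.3  148. ] th -34.29 ydown [ 0.001 -0.001 -1.   ] F [-0.09 -0.62  0.54] op 0.499 q6 -0.20 q1 -0.80
shift [  0.9 101.    1.7] turn [ 0.02 -0.39  0.08]
```

```bash
python3 -m jog '[[1,16,1.5,0,-0.4,0,0],[0,16,0,0,0,0,0],[0,16,0,0,0,0,0],[0,16,0,0,0,0,0],[0,16,0,0,0,0,0],[0,12,0,0,0,0,0],[0,8,0,0,0,0,0],[0,0,0,0,0,0,0.1]]'; python3 - <<'E'
from h import *
arc('R')
cv2.imwrite('pics/s3.png',cv2.resize(camera('scene')[240:400,100:300],None,fx=4,fy=4,interpolation=cv2.INTER_CUBIC))
E
```

```text
time_s: 8.62
eef_pos: [0.4505, -0.2921, 0.0459]
eef_rot: [0.677, -0.677, 0.205, -0.203]
wrist_force: [-1.0, 0.2, 0.3]
opening: 0.451
t 8.62 pos [ 450.5 -292.1   45.9] th -33.56 ydown [-0.0017  0.0017 -1.    ] F [-0.96  0.23  0.27] op 0.451 q6 -0.21 q1 -0.80
r 113.2 phi -124.72 leverdeg(tcp) 6.3 th-err 1.15  Ft -0.92 Fr 0.36 z 45.9
```

View pics/s3.png

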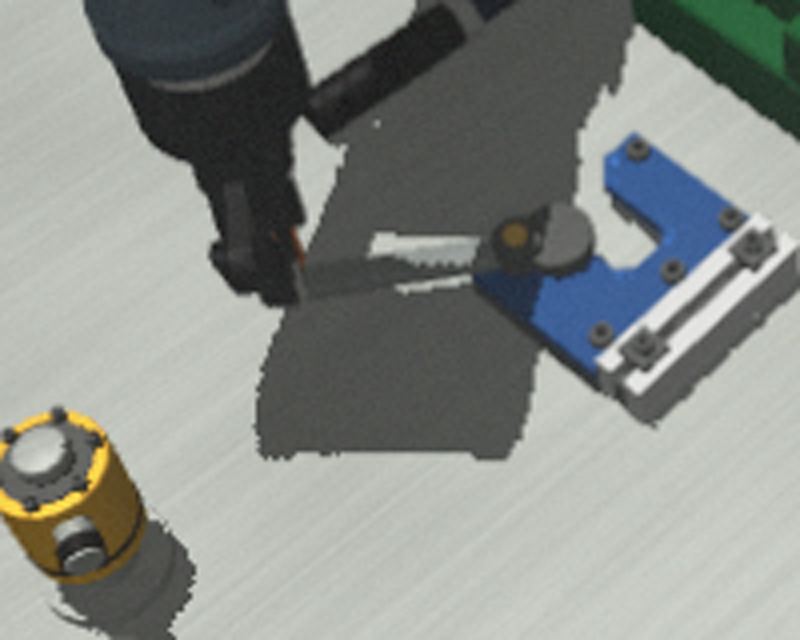

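```bash
python3 -m jog '[[4,0,-1,0,-2,0,0.1],[4,0,0,0,-2,0,0.1],[4,0,0,0,-2,0,0.1],[4,0,0.1,0,-2,0,0.1],[4,0,0.1,0,-2,0,0.1]]'; python3 -c "
from h import *
arc('R')"
python3 -m jog '[[4,0,0.1,0,-2,0,0.1],[4,0,0.1,0,-2,0,0.1],[4,0,0.1,0,-2,0,0.1]]'; python3 -c "
from h import *
arc('R')"
```

```text
time_s: 9.08
eef_pos: [0.4686, -0.3038, 0.0484]
eef_rot: [-0.692, 0.693, -0.143, 0.144]
wrist_force: [-0.7, -0.2, -1.2]
opening: 0.451
t 9.08 pos [ 468.6 -303.8   48.4] th -23.46 ydown [ 6.0e-04 -1.1e-03 -1.0e+00] F [-0.66 -0.23 -1.22] op 0.451 q6 -0.38 q1 -0.79
r 114.6 phi -113.87 leverdeg(tcp) 17.1 th-err 0.41  Ft -0.51 Fr 0.48 z 48.4
time_s: 9.33
eef_pos: [0.4799, -0.308, 0.0485]
eef_rot: [-0.699, 0.699, -0.107, 0.108]
wrist_force: [-2.1, -0.6, 0.3]
opening: 0.45
t 9.33 pos [ 479.9 -308.    48.5] th -17.46 ydown [ 6.0e-04 -1.2e-03 -1.0e+00] F [-2.09 -0.64  0.3 ] op 0.450 q6 -0.47 q1 -0.78
r 114.5 phi -107.84 leverdeg(tcp) 23.2 th-err 0.38  Ft -1.80 Fr 1.25 z 48.5
```

```bash
python3 -m jog '[[6,0,0.2,0,-3,0,0.1],[6,0,0.2,0,-3,0,0.1],[6,0,0.1,0,-3,0,0.1],[6,0,0.2,0,-3,0,0.1],[6,0,0.1,0,-3,0,0.1]]'; python3 -c "
from h import *
arc('R')"
python3 -m jog '[[6,0,0.2,0,-3,0,0.1],[6,0,0.2,0,-3,0,0.1],[6,0,0.1,0,-3,0,0.1],[6,0,0.2,0,-3,0,0.1]]'; python3 -c "
from h import *
arc('R')"
```

```text
time_s: 9.75
eef_pos: [0.5095, -0.3132, 0.0485]
eef_rot: [-0.707, 0.707, -0.015, 0.015]
wrist_force: [-1.7, -0.1, -0.2]
opening: 0.45
t 9.75 pos [ 509.5 -313.2   48.5] th -2.42 ydown [ 7.0e-04 -1.2e-03 -1.0e+00] F [-1.68 -0.07 -0.23] op 0.450 q6 -0.71 q1 -0.75
r 114.3 phi -92.75 leverdeg(tcp) 38.2 th-err 0.33  Ft -1.68 Fr 0.15 z 48.5
time_s: 10.08
eef_pos: [0.5335, -0.3117, 0.0485]
eef_rot: [-0.704, 0.705, 0.059, -0.059]
wrist_force: [-0.7, 0.2, -0.6]
opening: 0.452
t 10.08 pos [ 533.5 -311.7   48.5] th 9.58 ydown [ 7.0e-04 -1.2e-03 -1.0e+00] F [-0.72  0.21 -0.56] op 0.452 q6 -0.89 q1 -0.72
r 114.2 phi -80.68 leverdeg(tcp) 50.3 th-err 0.26  Ft -0.68 Fr -0.32 z 48.5
```

```bash
python3 -m jog '[[6,0,0.2,0,-3,0,0.1],[6,0,0.2,0,-3,0,0.1],[6,0,0.1,0,-3,0,0.1],[6,0,0.2,0,-3,0,0.1],[6,0,0.1,0,-3,0,0.1]]'; python3 -c "
from h import *
arc('R')"
```

```text
time_s: 10.5
eef_pos: [0.5621, -0.3028, 0.0485]
eef_rot: [-0.691, 0.691, 0.151, -0.15]
wrist_force: [-0.4, -0.1, 0.6]
opening: 0.452
t 10.50 pos [ 562.1 -302.8   48.5] th 24.58 ydown [ 7.e-04 -1.e-03 -1.e+00] F [-0.43 -0.14  0.56] op 0.452 q6 -1.11 q1 -0.68
r 113.9 phi -65.58 leverdeg(tcp) 65.4 th-err 0.16  Ft -0.45 Fr -0.05 z 48.5
```

```bash
python3 -m jog '[[6,0,0.1,0,-3,0,0.1],[6,0,0.1,0,-3,0,0.1],[6,0,0.1,0,-3,0,0.1],[6,0,0.1,0,-3,0,0.1],[6,0,0.1,0,-3,0,0.1]]'; python3 -c "
from h import *
arc('R')"
python3 -m jog '[[6,0,0.1,0,-3,0,0.1],[6,0,0.1,0,-3,0,0.1],[6,0,0.1,0,-3,0,0.1],[6,0,0.1,0,-3,0,0.1]]'; python3 -c "
from h import *
arc('R')"
python3 -m jog '[[6,0,0.1,0,-3,0,0.1],[6,0,0.1,0,-3,0,0.1],[6,0,0.1,0,-3,0,0.1],[6,0,0.1,0,-3,0,0.1]]'; python3 -c "
from h import *
arc('R')"
```

```text
time_s: 10.92
eef_pos: [0.5876, -0.2871, 0.0485]
eef_rot: [-0.665, 0.666, 0.24, -0.239]
wrist_force: [-1.0, 0.2, 1.3]
opening: 0.45
t 10.92 pos [ 587.6 -287.1   48.5] th 39.58 ydown [ 7.e-04 -1.e-03 -1.e+00] F [-1.03  0.23  1.33] op 0.450 q6 -1.33 q1 -0.64
r 114.2 phi -50.49 leverdeg(tcp) 80.5 th-err 0.07  Ft -0.65 Fr -0.83 z 48.5
time_s: 11.25
eef_pos: [0.6047, -0.2702, 0.0486]
eef_rot: [-0.636, 0.637, 0.308, -0.308]
wrist_force: [-1.9, -1.0, 0.6]
opening: 0.452
t 11.25 pos [ 604.7 -270.2   48.6] th 51.58 ydown [ 9.0e-04 -1.1e-03 -1.0e+00] F [-1.87 -0.98  0.61] op 0.452 q6 -1.50 q1 -0.60
r 114.5 phi -38.45 leverdeg(tcp) 92.6 th-err 0.03  Ft -1.93 Fr -0.86 z 48.6
time_s: 11.58
eef_pos: [0.6178, -0.2502, 0.0486]
eef_rot: [-0.6, 0.602, 0.373, -0.372]
wrist_force: [-0.2, -0.6, 0.6]
opening: 0.449
t 11.58 pos [ 617.8 -250.2   48.6] th 63.58 ydown [ 0.0011 -0.0012 -1.    ] F [-0.21 -0.63  0.64] op 0.449 q6 -1.67 q1 -0.56
r 114.8 phi -26.47 leverdeg(tcp) 104.5 th-err 0.04  Ft -0.66 Fr 0.09 z 48.6
```

```bash
python3 -m jog '[[5,0,0.1,0,-2.5,0,0.1],[5,0,0.1,0,-2.5,0,0.1],[4,0,0.1,0,-2,0,0.1],[4,0,0.1,0,-2,0,0.1]]'; python3 -c "
from h import *
arc('R')"
python3 -m jog '[[4,0,0.1,0,-2,0,0.1],[4,0,0.1,0,-2,0,0.1]]'; python3 -c "
from h import *
arc('R')"
python3 -m jog '[[4,0,0.1,0,-2,0,0.1],[4,0,0.1,0,-2,0,0.1]]'; python3 -c "
from h import *
arc('R')"
```

```text
time_s: 11.92
eef_pos: [0.6245, -0.2335, 0.0487]
eef_rot: [-0.569, 0.571, 0.418, -0.418]
wrist_force: [-0.8, -1.3, -0.4]
opening: 0.455
t 11.92 pos [ 624.5 -233.5   48.7] th 72.54 ydown [ 0.0012 -0.0012 -1.    ] F [-0.79 -1.3  -0.39] op 0.455 q6 -1.80 q1 -0.54
r 114.8 phi -17.47 leverdeg(tcp) 113.5 th-err 0.01  Ft -1.48 Fr -0.36 z 48.7
time_s: 12.08
eef_pos: [0.6266, -0.2258, 0.0487]
eef_rot: [-0.555, 0.556, 0.438, -0.438]
wrist_force: [-0.2, -0.8, -0.3]
opening: 0.454
t 12.08 pos [ 626.6 -225.8   48.7] th 76.53 ydown [ 0.0013 -0.0013 -1.    ] F [-0.18 -0.79 -0.34] op 0.454 q6 -1.86 q1 -0.52
r 114.8 phi -13.52 leverdeg(tcp) 117.5 th-err 0.05  Ft -0.81 Fr 0.01 z 48.7
time_s: 12.25
eef_pos: [0.6277, -0.2194, 0.0487]
eef_rot: [-0.538, 0.541, 0.456, -0.458]
wrist_force: [-7.9, -19.2, -3.1]
opening: 0.451
t 12.25 pos [ 627.7 -219.4   48.7] th 80.56 ydown [ 3.0e-04 -3.9e-03 -1.0e+00] F [ -7.86 -19.21  -3.05] op 0.451 q6 -1.92 q1 -0.51
r 114.5 phi -10.28 leverdeg(tcp) 120.7 th-err 0.84  Ft -20.30 Fr -4.31 z 48.7
```

Right lever fully open at its stop, after about 1 N all the way. Releasing and heading to the cell.

```bash
python3 -m jog '[[-4,0,0,0,0,0,0],[-4,0,0,0,0,0,0],[0,-15,0,0,0,0,0],[0,-25,0,0,0,0,-0.5],[0,-25,0,0,0,0,-1],[0,-25,0,0,0,0,-1],[0,-15,0,0,0,0,-1]]'; python3 - <<'E'
from h import *
goto([.5035,-.4345,.155],74.6)
im=camera('top');cv2.imwrite('pics/t4.png',cv2.resize(im[205:305,190:510],None,fx=2.5,fy=2.5,interpolation=cv2.INTER_CUBIC))
cv2.imwrite('pics/s4.png',camera('scene'))
E
```

```text
time_s: 12.83
eef_pos: [0.6278, -0.2262, 0.1576]
eef_rot: [-0.538, 0.542, 0.457, -0.456]
wrist_force: [0.2, -0.0, 0.4]
opening: 0.994
t 12.83 pos [ 627.8 -226.2  157.6] th 80.38 ydown [ 0.0051 -0.0025 -1.    ] F [ 0.19 -0.01  0.38] op 0.994 q6 -1.93 q1 -0.52
shift [-226.1    2.4   87.8] turn [ 0.31  5.78 -0.07]
```

View pics/t4.png

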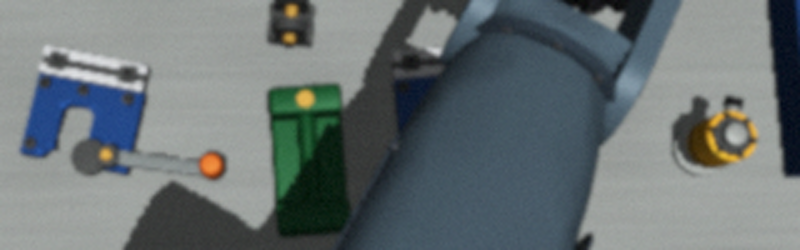

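View pics/s4.png

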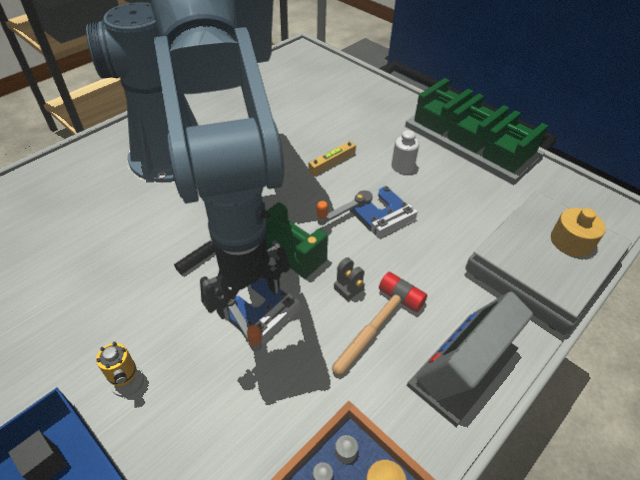

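Left lever sits where it jammed. Going over the cell.

```bash
python3 -m jog '[[-28,0,11,0,3,0,-0.6],[-28,0,11,0,2.8,0,-0.6],[-28,0,11,0,0,0,-0.6],[-28,0,11,0,0,0,-0.6],[-28,0,11,0,0,0,-0.6],[-28,0,11,0,0,0,-0.6],[-28,0,11,0,0,0,-0.6],[-18,0,8,0,0,0,-0.6]]';python3 -m jog '[[0,0,0,0,0,0,-0.6]]'; python3 - <<'E'
from h import *
for z in(.03,.05,.07): print(onz('top',(502,250),z),onz('top',(503,262),z))
goto([.5035,-.4345,.058],74.6)
cv2.imwrite('pics/s5.png',cv2.resize(camera('scene')[280:420,40:200],None,fx=5,fy=4,interpolation=cv2.INTER_CUBIC))
E
```

```text
time_s: 13.6
eef_pos: [0.4891, -0.4137, 0.152]
eef_rot: [0.563, -0.563, -0.428, 0.428]
wrist_force: [-0.5, 0.3, 0.3]
opening: 0.805
time_s: 13.68
eef_pos: [0.4883, -0.4149, 0.152]
eef_rot: [0.563, -0.563, -0.427, 0.428]
wrist_force: [0.4, -0.1, -0.5]
opening: 0.799
[ 0.53706924 -0.51941639  0.03      ] [ 0.50406694 -0.51890112  0.03      ]
[ 0.5337643  -0.51062349  0.05      ] [ 0.50130658 -0.51011672  0.05      ]
[ 0.53045936 -0.50183058  0.07      ] [ 0.49854621 -0.50133231  0.07      ]
t 13.68 pos [ 488.3 -414.9  152. ] th 74.35 ydown [-1.1e-03 -5.0e-04 -1.0e+00] F [ 0.38 -0.06 -0.48] op 0.799 q6 -2.19 q1 -0.89
shift [-14.7  94.  -20. ] turn [-0.05 -0.25 -0.04]
```

View pics/s5.png

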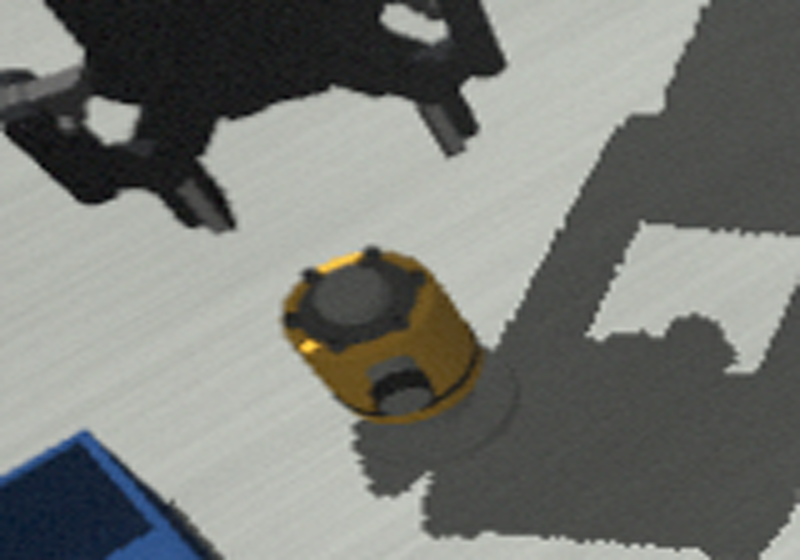

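```bash
python3 -m jog '[[-14.7,0,-20,0,0,0,-0.6],[0,16,0,0,0,0,-0.6],[0,16,0,0,0,0,-0.6],[0,0,0,0,0,0,-0.6]]'; python3 - <<'E'
from h import *
goto([.5035,-.4345,.056],74.6)
im=camera('top');cv2.imwrite('pics/t6.png',cv2.resize(im[200:300,420:540],None,fx=6,fy=6,interpolation=cv2.INTER_CUBIC))
cv2.imwrite('pics/s6.png',cv2.resize(camera('scene')[280:420,40:200],None,fx=5,fy=4,interpolation=cv2.INTER_CUBIC))
E
```

```text
time_s: 14.07
eef_pos: [0.5058, -0.4283, 0.1163]
eef_rot: [0.565, -0.56, -0.429, 0.429]
wrist_force: [0.3, 0.4, -1.1]
opening: 0.799
t 14.07 pos [ 505.8 -428.3  116.3] th 74.65 ydown [-0.0038  0.0054 -1.    ] F [ 0.28  0.37 -1.15] op 0.799 q6 -2.18 q1 -0.88
shift [-6.9 60.3  0.2] turn [-0.29  0.05  0.24]
```

View pics/t6.png

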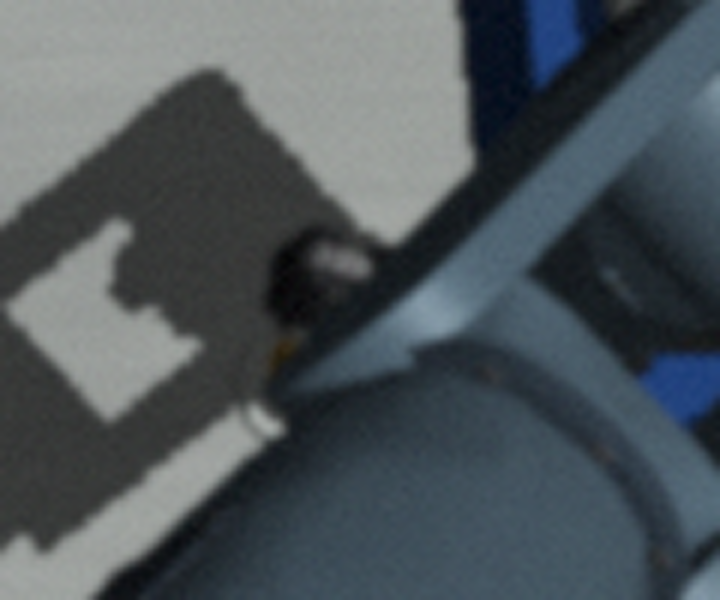

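View pics/s6.png

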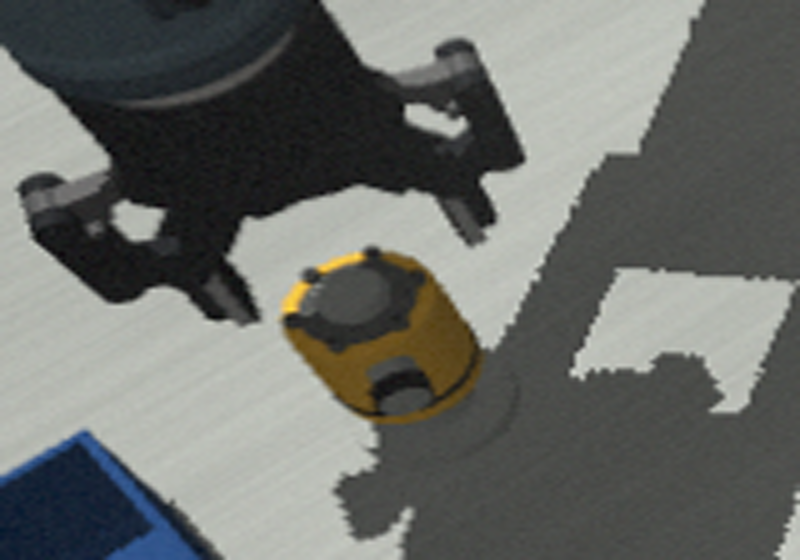

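```bash
python3 -m jog '[[-6.5,0,0,0,0,0,-0.6],[0,0,0,0,0,0,-0.6]]'; python3 - <<'E'
from h import *
goto([.5035,-.4345,.056],74.6)
E
```

```text
time_s: 14.33
eef_pos: [0.5053, -0.4386, 0.1218]
eef_rot: [-0.561, 0.563, 0.429, -0.429]
wrist_force: [-0.7, 0.4, -0.1]
opening: 0.8
t 14.33 pos [ 505.3 -438.6  121.8] th 74.62 ydown [ 0.0014 -0.0022 -1.    ] F [-0.72  0.41 -0.13] op 0.800 q6 -2.19 q1 -0.89
shift [ 3.6 65.8  3. ] turn [ 0.11  0.02 -0.1 ]
```

```bash
python3 -m jog '[[3.6,0,3,0,0,0,-0.6],[0,11,0,0,0,0,-0.6],[0,11,0,0,0,0,-0.6],[0,11,0,0,0,0,-0.6],[0,11,0,0,0,0,-0.6],[0,11,0,0,0,0,-0.6],[0,10,0,0,0,0,-0.6],[0,0,0,0,0,0,-0.6]]'; python3 - <<'E'
from h import *
goto([.5035,-.4345,.056],74.6)
cv2.imwrite('pics/s7.png',cv2.resize(camera('scene')[280:420,40:200],None,fx=5,fy=4,interpolation=cv2.INTER_CUBIC))
E
```

```text
time_s: 15.0
eef_pos: [0.5015, -0.4316, 0.0517]
eef_rot: [0.564, -0.561, -0.428, 0.429]
wrist_force: [-0.2, 0.8, -0.6]
opening: 0.797
t 15.00 pos [ 501.5 -431.6   51.7] th 74.60 ydown [-0.0033  0.004  -1.    ] F [-0.17  0.83 -0.6 ] op 0.797 q6 -2.19 q1 -0.89
shift [-2.3 -4.3 -2.7] turn [-0.24  0.    0.17]
```

View pics/s7.png

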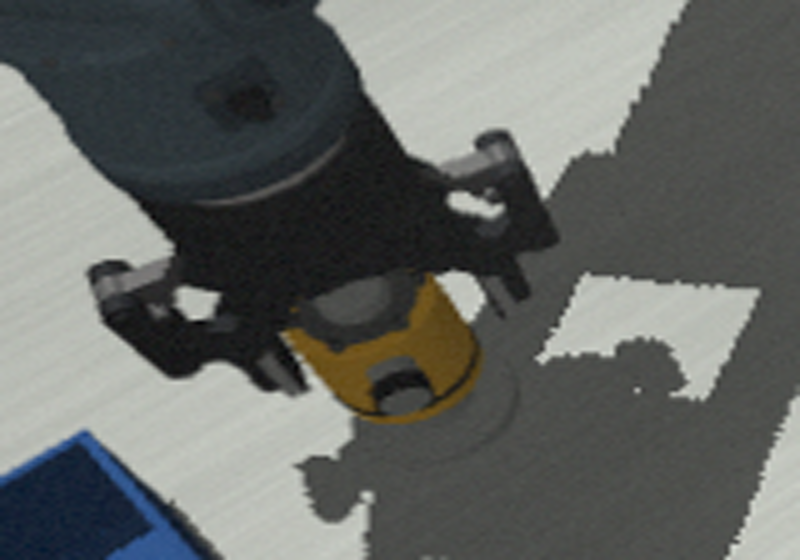

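```bash
python3 -m jog '[[0,0,0,0,0,0,-0.6],[0,0,0,0,0,0,-0.6]]'; python3 - <<'E'
from h import *
goto([.5035,-.4345,.056],74.6)
E
```

```text
time_s: 15.22
eef_pos: [0.5033, -0.4337, 0.056]
eef_rot: [-0.562, 0.563, 0.429, -0.429]
wrist_force: [-0.5, 0.4, 0.5]
opening: 0.8
t 15.22 pos [ 503.3 -433.7   56. ] th 74.61 ydown [ 8.e-04 -1.e-03 -1.e+00] F [-0.46  0.38  0.55] op 0.800 q6 -2.19 q1 -0.89
shift [-0.7 -0.  -0.4] turn [ 0.06  0.01 -0.04]
```

```bash
python3 -m jog '[[-0.7,0,-0.4,0,0,0,-0.4],[0,0,0,0,0,0,-0.3],[0,0,0,0,0,0,-0.2],[0,0,0,0,0,0,0],[0,0,0,0,0,0,1],[0,0,0,0,0,0,1],[0,0,0,0,0,0,1],[0,0,0,0,0,0,1]]'; python3 -c "
from h import *
status()"; python3 -m jog '[[0,-5,0,0,0,0,1],[0,-10,0,0,0,0,1],[0,-15,0,0,0,0,1],[0,0,0,0,0,0,1],[0,0,0,0,0,0,1]]'; python3 - <<'E'
from h import *
y=np.radians(4);s=DOCK['R']['piv']+np.array([np.cos(y)*.032-np.sin(y)*.044,np.sin(y)*.032+np.cos(y)*.044]);print(s)
p=s-.1*np.array([np.cos(y),np.sin(y)]);print(p)
goto([p[0],p[1],.086],94)
cv2.imwrite('pics/s8.png',cv2.resize(camera('scene')[280:420,40:200],None,fx=5,fy=4,interpolation=cv2.INTER_CUBIC))
E
```

```text
time_s: 15.88
eef_pos: [0.5035, -0.4352, 0.0566]
eef_rot: [-0.562, 0.563, 0.428, -0.429]
wrist_force: [-2.2, -3.2, 5.9]
opening: 0.593
t 15.88 pos [ 503.5 -435.2   56.6] th 74.60 ydown [ 0.0012 -0.0023 -1.    ] F [-2.19 -3.16  5.86] op 0.593 q6 -2.19 q1 -0.89
time_s: 16.3
eef_pos: [0.5038, -0.4345, 0.0867]
eef_rot: [-0.561, 0.563, 0.429, -0.429]
wrist_force: [0.4, 0.0, -7.2]
opening: 0.599
[ 0.54385276 -0.15287497]
[ 0.44409636 -0.15985062]
t 16.30 pos [ 503.8 -434.5   86.7] th 74.62 ydown [ 0.0018 -0.0019 -1.    ] F [ 0.38  0.04 -7.16] op 0.599 q6 -2.19 q1 -0.89
shift [2.490e+02 1.000e-01 1.304e+02] turn [  0.11 -19.38  -0.1 ]
```

View pics/s8.png

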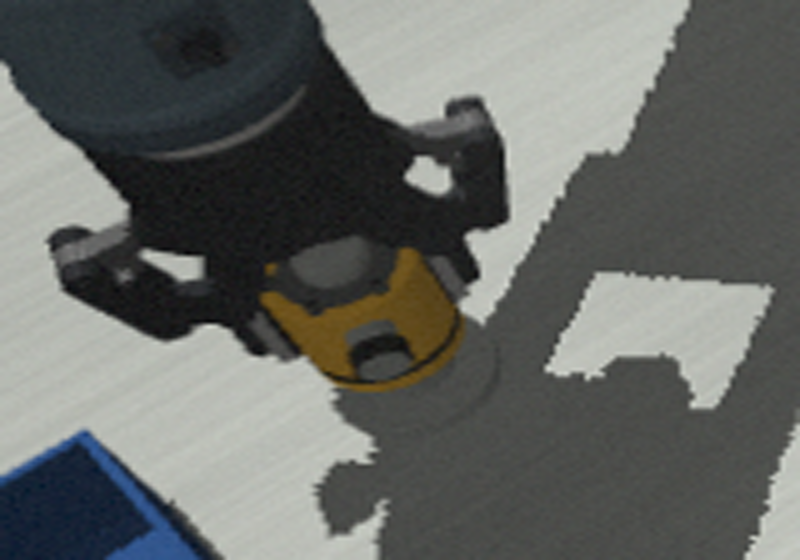

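```bash
python3 -m jog '[[15,0,12,0,0,0,1],[20,0,12,0,0,0,1],[20,0,12,0,0,0,1],[20,0,12,0,0,0,1],[20,0,11,0,0,0,1],[20,0,11,0,0,0,1],[20,0,11,0,0,0,1],[20,0,11,0,0,0,1]]';python3 -m jog '[[20,0,10,0,0,0,1],[20,0,10,0,0,0,1],[20,0,9,0,0,0,1],[18,0,5,0,0,0,1],[16,0,4.4,0,0,0,1],[0,0,0,0,-6,0,1],[0,0,0,0,-6,0,1],[0,0,0,0,-7,0,1]]';python3 -m jog '[[0,0,0,0,-0.4,0,1],[0,0,0,0,0,0,1],[0,0,0,0,0,0,1]]'; python3 - <<'E'
from h import *
goto([.4441,-.1599,.0575],94)
im=camera('top');cv2.imwrite('pics/t9.png',cv2.resize(im[205:325,310:470],None,fx=5,fy=5,interpolation=cv2.INTER_CUBIC))
cv2.imwrite('pics/s9.png',cv2.resize(camera('scene')[220:380,140:340],None,fx=4,fy=3.7,interpolation=cv2.INTER_CUBIC))
E
```

```text
time_s: 17.02
eef_pos: [0.4547, -0.2586, 0.0848]
eef_rot: [0.563, -0.562, -0.428, 0.429]
wrist_force: [0.7, 0.3, -7.4]
opening: 0.594
time_s: 17.68
eef_pos: [0.4431, -0.1585, 0.0851]
eef_rot: [0.483, -0.482, -0.517, 0.517]
wrist_force: [0.3, -0.1, -8.0]
opening: 0.591
time_s: 17.93
eef_pos: [0.4432, -0.1592, 0.0851]
eef_rot: [0.483, -0.483, -0.516, 0.516]
wrist_force: [0.1, -0.8, -7.5]
opening: 0.596
t 17.93 pos [ 443.2 -159.2   85.1] th 93.81 ydown [-3.e-04  2.e-04 -1.e+00] F [ 0.1  -0.81 -7.54] op 0.596 q6 -2.23 q1 -0.60
shift [-0.8 27.6 -0.8] turn [-0.02 -0.19  0.01]
```

View pics/t9.png

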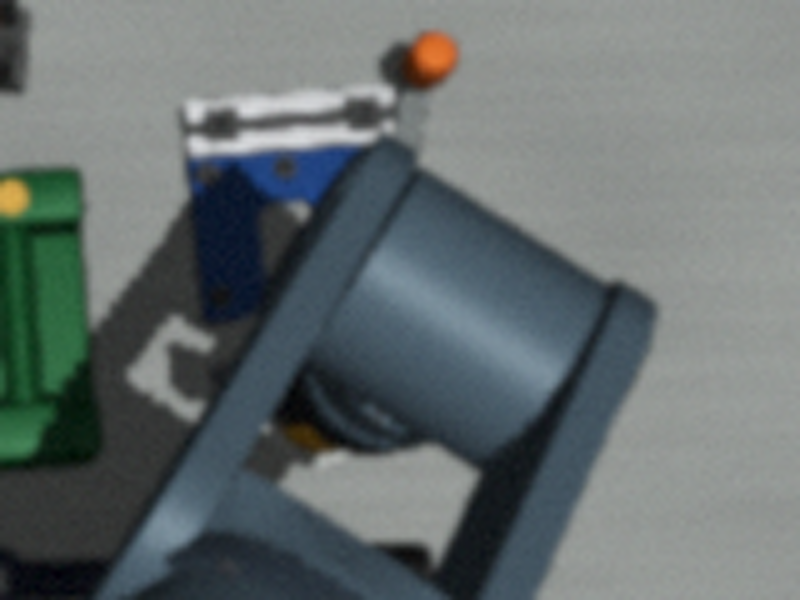

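View pics/s9.png

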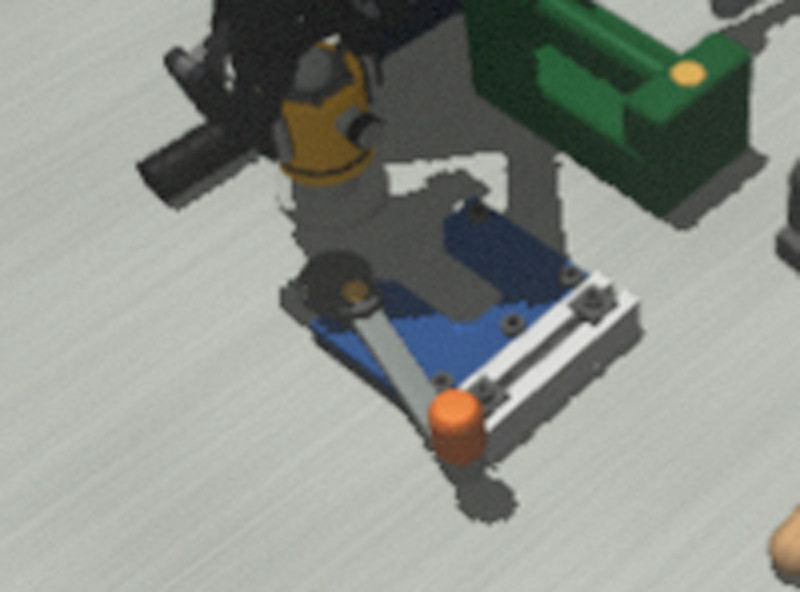

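```bash
python3 -m jog '[[-0.8,9,-0.8,0,-0.2,0,1],[0,9,0,0,0,0,1],[0,6,0,0,0,0,1],[0,3,0,0,0,0,1],[0,0,0,0,0,0,1],[0,0,0,0,0,0,1]]'; python3 - <<'E'
from h import *
goto([.4441,-.1599,.0575],94)
cv2.imwrite('pics/s10.png',cv2.resize(camera('scene')[220:340,170:330],None,fx=5,fy=5,interpolation=cv2.INTER_CUBIC))
E
```

```text
time_s: 18.53
eef_pos: [0.4441, -0.1599, 0.0579]
eef_rot: [0.482, -0.481, -0.518, 0.518]
wrist_force: [-0.3, -0.2, -7.2]
opening: 0.594
t 18.53 pos [ 444.1 -159.9   57.9] th 94.20 ydown [-6.e-04  4.e-04 -1.e+00] F [-0.34 -0.22 -7.21] op 0.594 q6 -2.24 q1 -0.60
shift [0.  0.4 0. ] turn [-0.03  0.2   0.03]
```

View pics/s10.png

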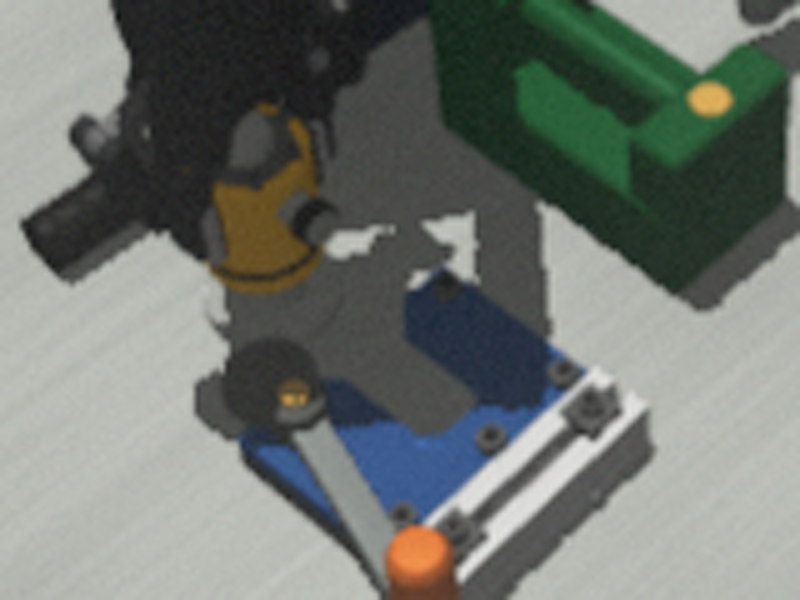

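```bash
python3 -m jog '[[0,0,-8,0,-0.2,0,1],[0,0.4,-8,0,0,0,1],[0,0,-8,0,0,0,1],[0,0,-6,0,0,0,1],[0,0,-5,0,0,0,1]]'; python3 -c "
from h import *
goto([.5439,-.1529,.0575],94)"; python3 -m jog '[[0,0,-4,0,0,0,1],[0,0,-4,0,0,0,1],[0,0,-4,0,0,0,1]]'; python3 -c "
from h import *
goto([.5439,-.1529,.0575],94)"
```

```text
time_s: 19.0
eef_pos: [0.4805, -0.1574, 0.0581]
eef_rot: [-0.48, 0.481, 0.519, -0.519]
wrist_force: [0.2, 0.3, -8.0]
opening: 0.596
t 19.00 pos [ 480.5 -157.4   58.1] th 94.44 ydown [ 7.e-04 -4.e-04 -1.e+00] F [ 0.22  0.26 -8.05] op 0.596 q6 -2.20 q1 -0.55
shift [ -0.4   0.6 -63.6] turn [ 0.04  0.44 -0.02]
time_s: 19.25
eef_pos: [0.4914, -0.1562, 0.0577]
eef_rot: [0.481, -0.48, -0.519, 0.519]
wrist_force: [-0.7, -0.5, -7.6]
opening: 0.6
t 19.25 pos [ 491.4 -156.2   57.7] th 94.42 ydown [-4.e-04  2.e-04 -1.e+00] F [-0.68 -0.46 -7.63] op 0.600 q6 -2.19 q1 -0.54
shift [ -0.7   0.2 -52.6] turn [-0.02  0.42  0.01]
```

```bash
python3 -m jog '[[-0.4,0,-4,0,0.4,0,1],[-0.3,0,-4,0,0,0,1],[0,0,-4,0,0,0,1],[0,0,-4,0,0,0,1]]'; python3 -c "
from h import *
goto([.5439,-.1529,.0575],94)"; python3 -m jog '[[0,0,-4,0,0,0,1],[0,0,-4,0,0,0,1],[0,0,-4,0,0,0,1],[0,0,0,0,0,0,1]]'; python3 -c "
from h import *
goto([.5439,-.1529,.0575],94)"
```

```text
time_s: 19.58
eef_pos: [0.5075, -0.156, 0.0579]
eef_rot: [0.482, -0.482, -0.517, 0.517]
wrist_force: [-0.1, 0.1, -7.6]
opening: 0.596
t 19.58 pos [ 507.5 -156.    57.9] th 94.00 ydown [-0. -0. -1.] F [-0.13  0.08 -7.62] op 0.596 q6 -2.16 q1 -0.52
shift [  0.6   0.4 -36.5] turn [-0.  0. -0.]
time_s: 19.92
eef_pos: [0.5201, -0.1552, 0.0581]
eef_rot: [-0.482, 0.482, 0.517, -0.517]
wrist_force: [-0.2, -1.3, -8.1]
opening: 0.596
t 19.92 pos [ 520.1 -155.2   58.1] th 94.02 ydown [ 9.e-04 -3.e-04 -1.e+00] F [-0.18 -1.33 -8.11] op 0.596 q6 -2.15 q1 -0.51
shift [  0.7   0.6 -23.9] turn [ 0.05  0.02 -0.02]
```

```bash
python3 -m jog '[[0.5,0.3,-4,0,0,0,1],[0,0,-4,0,0,0,1],[0,0,-4,0,0,0,1],[0,0,0,0,0,0,1]]'; python3 - <<'E'
from h import *
goto([.5439,-.1529,.0575],94)
cv2.imwrite('pics/s11.png',cv2.resize(camera('scene')[220:340,170:330],None,fx=5,fy=5,interpolation=cv2.INTER_CUBIC))
E
```

```text
time_s: 20.25
eef_pos: [0.5321, -0.1539, 0.0578]
eef_rot: [-0.482, 0.483, 0.517, -0.517]
wrist_force: [0.4, -1.1, -7.2]
opening: 0.597
t 20.25 pos [ 532.1 -153.9   57.8] th 94.01 ydown [ 1.1e-03 -4.0e-04 -1.0e+00] F [ 0.45 -1.06 -7.24] op 0.597 q6 -2.14 q1 -0.50
shift [  0.2   0.3 -11.9] turn [ 0.06  0.01 -0.03]
```

View pics/s11.png

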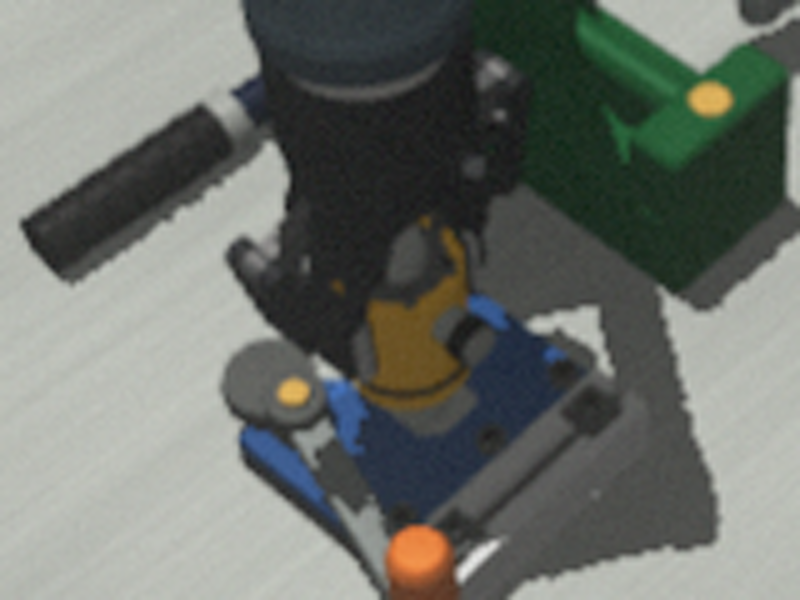

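```bash
python3 -m jog '[[0.2,0.3,-3,0,0,0,1],[0,0,-3,0,0,0,1],[0,0,-3,0,0,0,1],[0,0,0,0,0,0,1]]'; python3 -c "
from h import *
goto([.5439,-.1529,.0575],94)";  python3 -m jog '[[0,0,-1.5,0,0,0,1],[0,0,-1.5,0,0,0,1],[0,0,0,0,0,0,1]]'; python3 -c "
from h import *
goto([.5439,-.1529,.0575],94)"
```

```text
time_s: 20.63
eef_pos: [0.5408, -0.1531, 0.0575]
eef_rot: [-0.482, 0.483, 0.517, -0.517]
wrist_force: [-0.7, -0.4, -7.3]
opening: 0.595
t 20.63 pos [ 540.8 -153.1   57.5] th 94.01 ydown [ 9.e-04 -3.e-04 -1.e+00] F [-0.73 -0.4  -7.33] op 0.595 q6 -2.13 q1 -0.49
shift [-0.  -0.  -3.1] turn [ 0.05  0.01 -0.02]
time_s: 20.88
eef_pos: [0.5433, -0.1528, 0.0573]
eef_rot: [-0.482, 0.482, 0.517, -0.517]
wrist_force: [-0.2, -0.1, -6.8]
opening: 0.59
t 20.88 pos [ 543.3 -152.8   57.3] th 94.01 ydown [ 2.e-04 -1.e-04 -1.e+00] F [-0.25 -0.06 -6.84] op 0.590 q6 -2.13 q1 -0.48
shift [-0.2 -0.2 -0.6] turn [ 0.01  0.01 -0.  ]
```

```bash
python3 -m jog '[[0,0,-1,0,0,0,1],[0,0,-1,0,0,0,1],[0,0,0,0,0,0,1]]'; python3 -c "
from h import *
goto([.5439,-.1529,.0575],94)";  python3 -m jog '[[0,0,-1,0,0,0,1],[0,0,-1,0,0,0,1],[0,0,0,0,0,0,1]]'; python3 -c "
from h import *
goto([.5439,-.1529,.0575],94)"
```

```text
time_s: 21.13
eef_pos: [0.5445, -0.1526, 0.0571]
eef_rot: [0.483, -0.482, -0.517, 0.518]
wrist_force: [-2.4, -1.0, -6.5]
opening: 0.598
t 21.13 pos [ 544.5 -152.6   57.1] th 94.02 ydown [-1.5e-03  2.0e-04 -1.0e+00] F [-2.44 -0.96 -6.5 ] op 0.598 q6 -2.12 q1 -0.48
shift [-0.2 -0.4  0.6] turn [-0.09  0.02  0.02]
time_s: 21.38
eef_pos: [0.5451, -0.1524, 0.0568]
eef_rot: [0.483, -0.481, -0.516, 0.518]
wrist_force: [-8.3, -1.7, -3.6]
opening: 0.597
t 21.38 pos [ 545.1 -152.4   56.8] th 94.03 ydown [-4.6e-03  5.0e-04 -1.0e+00] F [-8.35 -1.7  -3.57] op 0.597 q6 -2.12 q1 -0.48
shift [-0.4 -0.6  1.2] turn [-0.26  0.03  0.05]
```

```bash
python3 -m jog '[[0,0,-2,0,0,0,1],[0,0,0,0,0,0,1]]'; python3 -c "
from h import *
status()";  python3 -m jog '[[0,0,2.5,0,0,0,1],[0,0.7,0,0,0,0,1],[0,0,0,0,0,0,1]]'; python3 -c "
from h import *
goto([.5439,-.1529,.0575],94)"
```

```text
time_s: 21.55
eef_pos: [0.5465, -0.1525, 0.0571]
eef_rot: [0.484, -0.48, -0.516, 0.519]
wrist_force: [-11.5, -2.2, 1.7]
opening: 0.595
t 21.55 pos [ 546.5 -152.5   57.1] th 94.03 ydown [-6.e-03  4.e-04 -1.e+00] F [-11.53  -2.16   1.66] op 0.595 q6 -2.12 q1 -0.48
time_s: 21.8
eef_pos: [0.5459, -0.1526, 0.0569]
eef_rot: [0.483, -0.482, -0.517, 0.518]
wrist_force: [-5.7, 0.3, -0.5]
opening: 0.597
t 21.80 pos [ 545.9 -152.6   56.9] th 94.01 ydown [-1.5e-03  2.0e-04 -1.0e+00] F [-5.68  0.31 -0.46] op 0.597 q6 -2.12 q1 -0.48
shift [-0.2 -0.6  2. ] turn [-0.08  0.01  0.02]
```

```bash
python3 -m jog '[[0,0,0,0,0,0,-0.3],[0,0,0,0,0,0,-0.5],[0,0,0,0,0,0,-0.6],[0,0,0,0,0,0,-0.6]]'; python3 - <<'E'
from h import *
status()
cv2.imwrite('pics/s12.png',cv2.resize(camera('scene')[220:340,170:330],None,fx=5,fy=5,interpolation=cv2.INTER_CUBIC))
E
python3 -m jog '[[0,-10,0,0,0,0,-0.6],[0,-20,0,0,0,0,-0.6],[0,-30,0,0,0,0,-0.6],[0,-30,0,0,0,0,-0.6],[0,-15,0,0,0,0,0]]'
```

```text
time_s: 22.13
eef_pos: [0.5478, -0.1529, 0.0576]
eef_rot: [-0.481, 0.483, 0.518, -0.517]
wrist_force: [-0.3, -0.7, -0.2]
opening: 0.801
t 22.13 pos [ 547.8 -152.9   57.6] th 94.01 ydown [ 0.0026 -0.001  -1.    ] F [-0.32 -0.67 -0.2 ] op 0.801 q6 -2.12 q1 -0.48
time_s: 22.6
eef_pos: [0.5484, -0.1533, 0.1664]
eef_rot: [-0.48, 0.484, 0.518, -0.517]
wrist_force: [1.1, -0.8, 0.3]
opening: 0.673
```

View pics/s12.png

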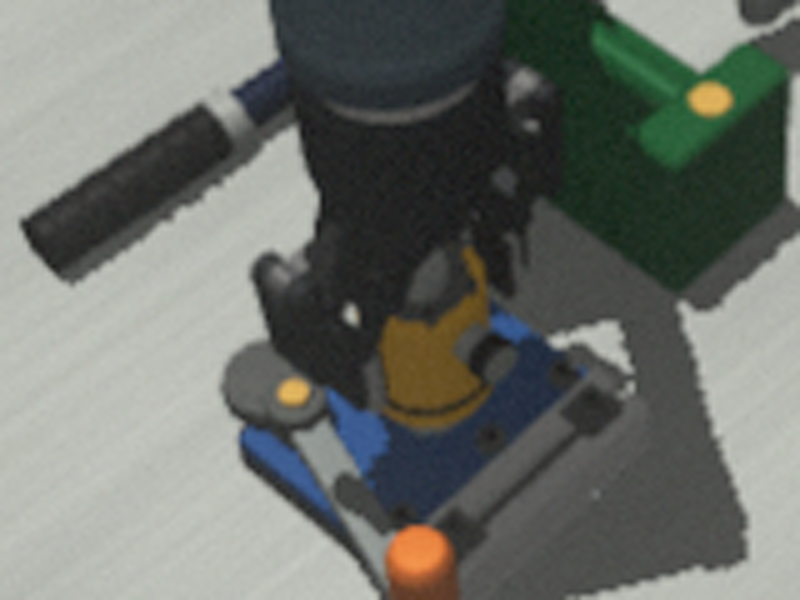

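```bash
python3 - <<'E'
from h import *
goto([.627,-.2249,.155],77)
im=camera('top');cv2.imwrite('pics/t13.png',cv2.resize(im[205:325,310:470],None,fx=5,fy=5,interpolation=cv2.INTER_CUBIC))
E
```

```text
t 22.60 pos [ 548.4 -153.3  166.4] th 94.02 ydown [ 0.0052 -0.0026 -1.    ] F [ 1.07 -0.83  0.35] op 0.673 q6 -2.12 q1 -0.48
shift [-76.9  12.  -73.3] turn [ 0.31 17.02 -0.13]
```

View pics/t13.png

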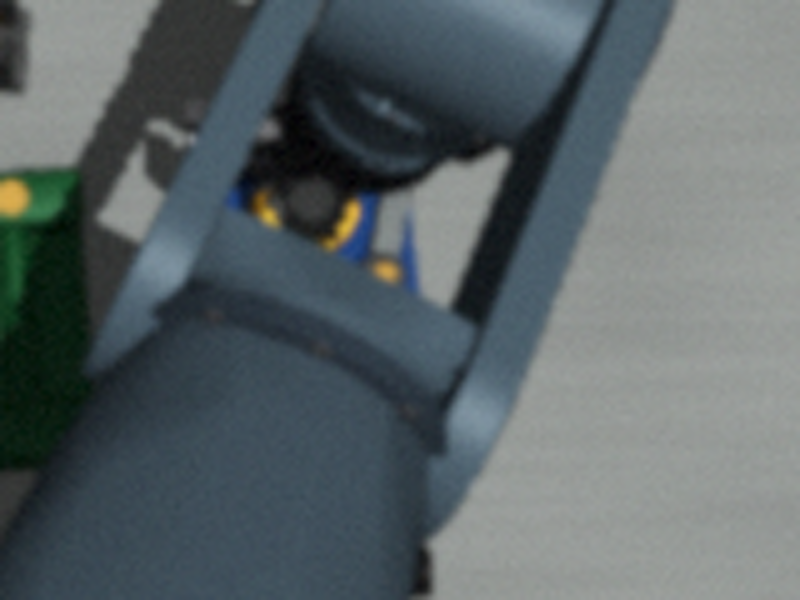

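```bash
python3 -m jog '[[-19,0,-18,0,0,0,0],[-19,3,-18,0,0,0,0],[-19,3,-18,0,0,0,0],[-19.5,4,-19,0,0,0,0],[0,0,0,0,6,0,0],[0,0,0,0,6,0,0],[0,0,0,0,5,0,0],[0,0,0,0,0,0,0]]'; python3 -m jog '[[0,0,0,0,0,0,0],[0,0,0,0,0,0,0]]'; python3 - <<'E'
from h import *
goto([.627,-.2249,.048],77)
cv2.imwrite('pics/s14.png',cv2.resize(camera('scene')[220:380,150:310],None,fx=4,fy=3.7,interpolation=cv2.INTER_CUBIC))
E
```

```text
time_s: 23.32
eef_pos: [0.6247, -0.2238, 0.1516]
eef_rot: [0.554, -0.554, -0.439, 0.439]
wrist_force: [0.6, -0.9, -0.3]
opening: 0.5
time_s: 23.48
eef_pos: [0.6247, -0.2236, 0.1518]
eef_rot: [-0.553, 0.553, 0.441, -0.441]
wrist_force: [-0.6, 0.4, 0.0]
opening: 0.5
t 23.48 pos [ 624.7 -223.6  151.8] th 77.16 ydown [ 2.e-04 -1.e-04 -1.e+00] F [-0.63  0.41  0.03] op 0.500 q6 -1.87 q1 -0.52
shift [ -0.7 103.8  -2.5] turn [ 0.01  0.16 -0.  ]
```

View pics/s14.png

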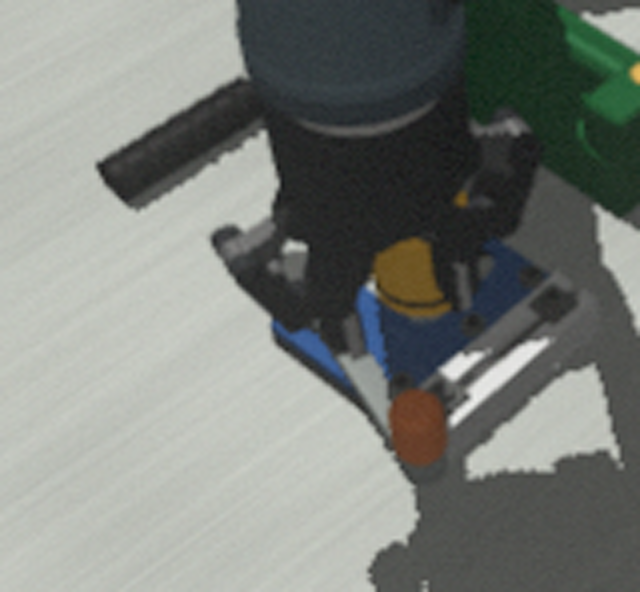

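```bash
python3 -m jog '[[-0.7,16,-2.5,0,0,0,0],[0,16,0,0,0,0,0],[0,16,0,0,0,0,0],[0,16,0,0,0,0,0],[0,16,0,0,0,0,0],[0,12,0,0,0,0,0],[0,11,0,0,0,0,0],[0,0,0,0,0,0,0]]'; python3 - <<'E'
from h import *
arc('R')
cv2.imwrite('pics/s15.png',cv2.resize(camera('scene')[220:380,150:310],None,fx=4,fy=3.7,interpolation=cv2.INTER_CUBIC))
E
```

```text
time_s: 24.2
eef_pos: [0.6254, -0.2241, 0.0459]
eef_rot: [0.555, -0.552, -0.44, 0.441]
wrist_force: [-0.7, 1.5, -0.8]
opening: 0.501
t 24.20 pos [ 625.4 -224.1   45.9] th 77.04 ydown [-0.0035  0.002  -1.    ] F [-0.69  1.51 -0.78] op 0.501 q6 -1.87 q1 -0.52
r 113.2 phi -12.81 leverdeg(tcp) 118.2 th-err -0.15  Ft 1.32 Fr -1.01 z 45.9
```

View pics/s15.png

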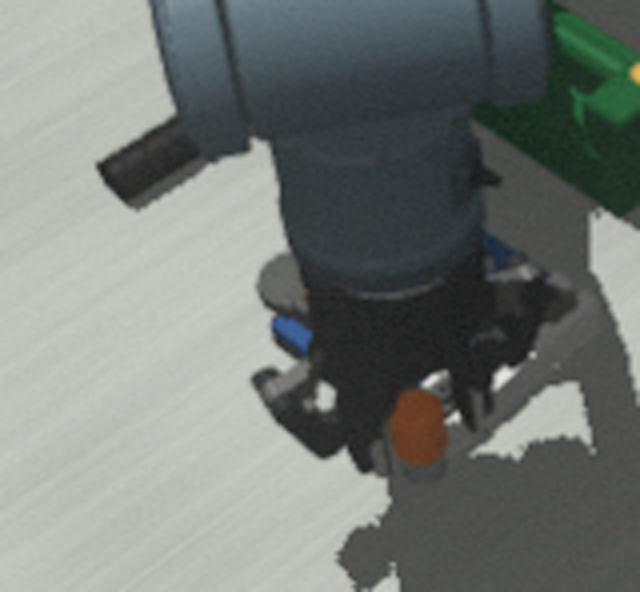

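```bash
python3 -m jog '[[-4,0,-1,0,2,0,0.1],[-4,0,0,0,2,0,0.1],[-4,0,0.1,0,2,0,0.1],[-4,0,0.1,0,2,0,0.1],[-4,0,0.1,0,2,0,0.1]]'; python3 -c "
from h import *
arc('R')"; python3 -m jog '[[-6,0,0.1,0,3,0,0.1],[-6,0,0.1,0,3,0,0.1],[-6,0,0.1,0,3,0,0.1],[-6,0,0.1,0,3,0,0.1],[-6,0,0.1,0,3,0,0.1]]'; python3 -c "
from h import *
arc('R')"
```

```text
time_s: 24.67
eef_pos: [0.6228, -0.2445, 0.0501]
eef_rot: [-0.589, 0.591, 0.39, -0.389]
wrist_force: [0.7, 0.6, -0.9]
opening: 0.449
t 24.67 pos [ 622.8 -244.5   50.1] th 66.94 ydown [ 2.3e-03 -8.0e-04 -1.0e+00] F [ 0.69  0.6  -0.94] op 0.449 q6 -1.72 q1 -0.55
r 117.1 phi -22.90 leverdeg(tcp) 108.1 th-err -0.17  Ft 0.82 Fr 0.41 z 50.1
time_s: 25.08
eef_pos: [0.6078, -0.2706, 0.0501]
eef_rot: [-0.635, 0.637, 0.31, -0.309]
wrist_force: [1.1, 1.3, -0.6]
opening: 0.45
t 25.08 pos [ 607.8 -270.6   50.1] th 51.89 ydown [ 0.0023 -0.001  -1.    ] F [ 1.06  1.29 -0.62] op 0.450 q6 -1.50 q1 -0.60
r 117.3 phi -37.66 leverdeg(tcp) 93.3 th-err -0.45  Ft 1.67 Fr 0.05 z 50.1
```

```bash
python3 -m jog '[[-6,0.5,0.6,0,3,0,0.1],[-6,0.5,0.6,0,3,0,0.1],[-6,0,0.4,0,3,0,0.1],[-6,0,0.2,0,3,0,0.1],[-6,0,0.1,0,3,0,0.1],[-6,0,0.1,0,3,0,0.1]]'; python3 -c "
from h import *
arc('R')"; python3 -m jog '[[-6,0,0.2,0,3,0,0.1],[-6,0,0.2,0,3,0,0.1],[-6,0,0.2,0,3,0,0.1],[-6,0,0.2,0,3,0,0.1],[-6,0,0.2,0,3,0,0.1],[-6,0,0.2,0,3,0,0.1]]'; python3 -c "
from h import *
arc('R')"
```

```text
time_s: 25.58
eef_pos: [0.581, -0.2948, 0.0494]
eef_rot: [-0.676, 0.677, 0.207, -0.205]
wrist_force: [0.4, 0.2, -1.0]
opening: 0.447
t 25.58 pos [ 581.  -294.8   49.4] th 33.88 ydown [ 0.003  -0.0018 -1.    ] F [ 0.41  0.16 -0.95] op 0.447 q6 -1.24 q1 -0.65
r 116.3 phi -55.44 leverdeg(tcp) 75.6 th-err -0.68  Ft 0.43 Fr 0.10 z 49.4
time_s: 26.08
eef_pos: [0.5484, -0.31, 0.0495]
eef_rot: [-0.699, 0.701, 0.099, -0.097]
wrist_force: [0.7, -0.3, 0.6]
opening: 0.455
t 26.08 pos [ 548.4 -310.    49.5] th 15.88 ydown [ 0.0032 -0.0024 -1.    ] F [ 0.7  -0.26  0.61] op 0.455 q6 -0.98 q1 -0.70
r 115.9 phi -73.25 leverdeg(tcp) 57.7 th-err -0.87  Ft 0.60 Fr 0.45 z 49.5
```

```bash
python3 -m jog '[[-6,0,0.2,0,3,0,0.1],[-6,0,0.2,0,3,0,0.1],[-6,0,0.2,0,3,0,0.1],[-6,0,0.2,0,3,0,0.1],[-6,0,0.2,0,3,0,0.1]]'; python3 -c "
from h import *
arc('R')"
```

```text
time_s: 26.5
eef_pos: [0.5187, -0.3143, 0.0495]
eef_rot: [-0.706, 0.708, 0.006, -0.004]
wrist_force: [1.8, -1.1, 0.1]
opening: 0.449
t 26.50 pos [ 518.7 -314.3   49.5] th 0.87 ydown [ 0.0031 -0.0027 -1.    ] F [ 1.77 -1.09  0.07] op 0.449 q6 -0.76 q1 -0.74
r 115.4 phi -88.16 leverdeg(tcp) 42.8 th-err -0.97  Ft 1.73 Fr 1.15 z 49.5
```

```bash
python3 -m jog '[[-6,0,0.2,0,2.5,0,0.1],[-6,0,0.2,0,2.5,0,0.1],[-6,0,0.2,0,3,0,0.1],[-6,0,0.2,0,3,0,0.1]]'; python3 -c "
from h import *
arc('R')"; python3 -m jog '[[-5,0,0.2,0,2.5,0,0.1],[-5,0,0.2,0,2.5,0,0.1],[-4,0,0.2,0,2,0,0.1]]'; python3 -c "
from h import *
arc('R')"; python3 -m jog '[[-4,0,0.1,0,2,0,0.1],[-4,0,0.1,0,2,0,0.1],[-4,0,0.1,0,2,0,0.1]]'; python3 -c "
from h import *
arc('R')"
```

```text
time_s: 26.83
eef_pos: [0.4948, -0.3124, 0.0495]
eef_rot: [-0.703, 0.705, -0.061, 0.064]
wrist_force: [1.0, -1.4, 0.1]
opening: 0.45
t 26.83 pos [ 494.8 -312.4   49.5] th -10.13 ydown [ 0.003  -0.0029 -1.    ] F [ 1.03 -1.44  0.14] op 0.450 q6 -0.59 q1 -0.77
r 115.2 phi -100.12 leverdeg(tcp) 30.9 th-err -0.00  Ft 1.27 Fr 1.24 z 49.5
time_s: 27.08
eef_pos: [0.4811, -0.3088, 0.0494]
eef_rot: [-0.698, 0.7, -0.104, 0.106]
wrist_force: [1.3, -0.5, -0.1]
opening: 0.45
t 27.08 pos [ 481.1 -308.8   49.4] th -17.11 ydown [ 0.0028 -0.0028 -1.    ] F [ 1.31 -0.45 -0.09] op 0.450 q6 -0.48 q1 -0.78
r 114.9 phi -107.17 leverdeg(tcp) 23.8 th-err 0.06  Ft 1.38 Fr 0.05 z 49.4
time_s: 27.33
eef_pos: [0.47, -0.3047, 0.0494]
eef_rot: [-0.692, 0.694, -0.14, 0.143]
wrist_force: [0.3, -2.3, 1.3]
opening: 0.448
t 27.33 pos [ 470.  -304.7   49.4] th -23.08 ydown [ 0.0028 -0.003  -1.    ] F [ 0.34 -2.26  1.28] op 0.448 q6 -0.38 q1 -0.79
r 114.9 phi -113.08 leverdeg(tcp) 17.9 th-err 0.00  Ft 1.20 Fr 1.94 z 49.4
```

```bash
python3 -m jog '[[-4,0,0.1,0,2,0,0.1],[-4,0,0.1,0,2,0,0.1],[-4,0,0.1,0,2,0,0.1]]'; python3 -c "
from h import *
arc('R')"; python3 -m jog '[[-4,0,0.1,0,2,0,0.1],[-4,0,0.1,0,2,0,0.1],[-4,0,0.1,0,2,0,0.1]]'; python3 -c "
from h import *
arc('R')"; python3 -m jog '[[-4,0,0.1,0,2,0,0.1],[-4,0,0.1,0,2,0,0.1]]'; python3 -c "
from h import *
arc('R')"
```

```text
time_s: 27.58
eef_pos: [0.4593, -0.2993, 0.0494]
eef_rot: [-0.684, 0.685, -0.176, 0.179]
wrist_force: [1.3, -1.4, 0.2]
opening: 0.453
t 27.58 pos [ 459.3 -299.3   49.4] th -29.07 ydown [ 0.0029 -0.003  -1.    ] F [ 1.29 -1.39  0.18] op 0.453 q6 -0.29 q1 -0.79
r 114.8 phi -119.05 leverdeg(tcp) 11.9 th-err -0.02  Ft 1.81 Fr 0.58 z 49.4
time_s: 27.83
eef_pos: [0.4491, -0.2929, 0.0494]
eef_rot: [-0.673, 0.675, -0.212, 0.214]
wrist_force: [0.8, -1.3, -0.9]
opening: 0.451
t 27.83 pos [ 449.1 -292.9   49.4] th -35.07 ydown [ 0.0028 -0.0031 -1.    ] F [ 0.76 -1.27 -0.85] op 0.451 q6 -0.19 q1 -0.80
r 114.7 phi -125.04 leverdeg(tcp) 6.0 th-err -0.03  Ft 1.35 Fr 0.60 z 49.4
time_s: 28.0
eef_pos: [0.4428, -0.2881, 0.0494]
eef_rot: [-0.666, 0.667, -0.235, 0.238]
wrist_force: [0.9, -0.9, -0.3]
opening: 0.453
t 28.00 pos [ 442.8 -288.1   49.4] th -39.07 ydown [ 0.0028 -0.0031 -1.    ] F [ 0.89 -0.92 -0.34] op 0.453 q6 -0.12 q1 -0.80
r 114.7 phi -129.04 leverdeg(tcp) 2.0 th-err -0.03  Ft 1.27 Fr 0.15 z 49.4
```

```bash
python3 -m jog '[[-4,0,0.1,0,2,0,0.1],[-3,0,0.1,0,1.5,0,0.1]]'; python3 -c "
from h import *
arc('R')"; python3 -m jog '[[-3,0,0.1,0,1.5,0,0.1],[0,0,0,0,0,0,0.1]]'; python3 -c "
from h import *
arc('R')"
```

```text
time_s: 28.17
eef_pos: [0.4374, -0.2833, 0.0493]
eef_rot: [-0.658, 0.659, -0.255, 0.258]
wrist_force: [0.6, -1.5, -0.4]
opening: 0.448
t 28.17 pos [ 437.4 -283.3   49.3] th -42.58 ydown [ 0.0026 -0.003  -1.    ] F [ 0.57 -1.54 -0.38] op 0.448 q6 -0.06 q1 -0.80
r 114.6 phi -132.62 leverdeg(tcp) -1.6 th-err 0.05  Ft 1.46 Fr 0.75 z 49.3
time_s: 28.33
eef_pos: [0.4355, -0.2813, 0.0494]
eef_rot: [-0.655, 0.656, -0.264, 0.267]
wrist_force: [0.3, -3.0, 1.5]
opening: 0.451
t 28.33 pos [ 435.5 -281.3   49.4] th -44.03 ydown [ 0.0031 -0.0034 -1.    ] F [ 0.29 -3.    1.49] op 0.451 q6 -0.03 q1 -0.80
r 114.5 phi -133.99 leverdeg(tcp) -3.0 th-err -0.04  Ft 2.29 Fr 1.96 z 49.4
```

```bash
python3 -m jog '[[-3,0,0,0,1,0,0.1],[-2,0,0,0,0,0,0.1],[0,0,0,0,0,0,0.1]]'; python3 -c "
from h import *
arc('R')"
```

```text
time_s: 28.58
eef_pos: [0.4355, -0.2812, 0.05]
eef_rot: [-0.651, 0.655, -0.266, 0.275]
wrist_force: [15.1, -12.5, -12.0]
opening: 0.453
t 28.58 pos [ 435.5 -281.2   50. ] th -44.99 ydown [ 0.0109 -0.0101 -0.9999] F [ 15.07 -12.53 -11.95] op 0.453 q6 -0.02 q1 -0.80
r 114.3 phi -134.06 leverdeg(tcp) -3.1 th-err -0.93  Ft 19.54 Fr -1.48 z 50.0
```

Hard stop at locked. Backing off, lifting and checking.

```bash
python3 -m jog '[[5,0,0,0,0,0,0],[4.5,0,0,0,0,0,0],[0,0,0,0,0,0,0]]'; python3 -c "
from h import *
arc('R')"; python3 -m jog '[[0,-15,0,0,0,0,0],[0,-25,0,0,0,0,0],[0,-30,0,0,0,0,0],[0,-30,0,0,0,0,0],[0,-30,0,0,0,0,0],[0,-30,0,0,0,0,0],[0,0,0,0,0,0,0]]'; python3 - <<'E'
from h import *
goto([.30,-.45,.2],-45)
cv2.imwrite('pics/s20.png',camera('scene'));cv2.imwrite('pics/t20.png',camera('top'))
E
```

```text
time_s: 28.83
eef_pos: [0.438, -0.2838, 0.0481]
eef_rot: [-0.653, 0.653, -0.27, 0.271]
wrist_force: [0.1, -0.9, 0.8]
opening: 0.5
t 28.83 pos [ 438.  -283.8   48.1] th -44.97 ydown [ 4.e-04 -5.e-04 -1.e+00] F [ 0.15 -0.92  0.79] op 0.500 q6 -0.02 q1 -0.80
r 114.5 phi -132.23 leverdeg(tcp) -1.2 th-err -2.74  Ft 0.73 Fr 0.58 z 48.1
time_s: 29.42
eef_pos: [0.4398, -0.2853, 0.2143]
eef_rot: [-0.652, 0.655, -0.267, 0.274]
wrist_force: [1.2, -0.7, 0.6]
opening: 0.499
t 29.42 pos [ 439.8 -285.3  214.3] th -44.96 ydown [ 0.007  -0.0072 -0.9999] F [ 1.19 -0.73  0.64] op 0.499 q6 -0.02 q1 -0.80
shift [  17.3   14.5 -215.3] turn [0.01 0.04 0.57]
```

View pics/t20.png

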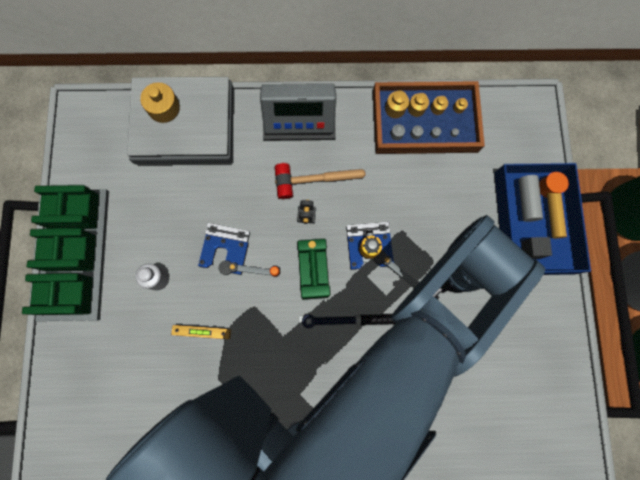

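View pics/s20.png

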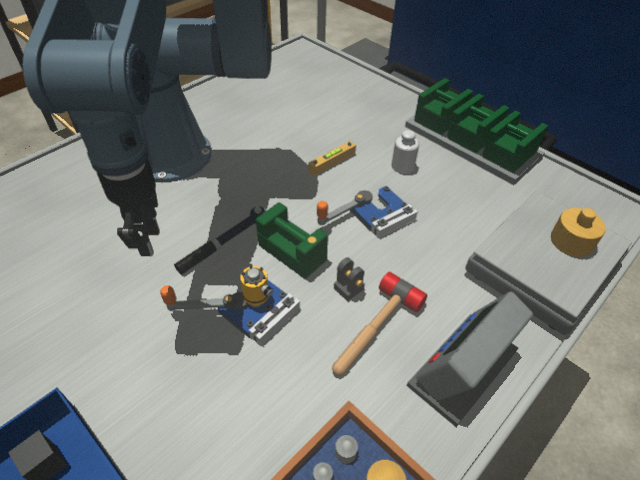

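```bash
python3 - <<'E'
import cv2
s=cv2.imread('pics/s20.png');t=cv2.imread('pics/t20.png')
cv2.imwrite('pics/s20b.png',cv2.resize(s[255:345,150:310],None,fx=5,fy=5,interpolation=cv2.INTER_CUBIC))
cv2.imwrite('pics/t20b.png',cv2.resize(t[215:295,190:440],None,fx=3.2,fy=3.2,interpolation=cv2.INTER_CUBIC))
E
```

```text
(no output)
```

View pics/s20b.png

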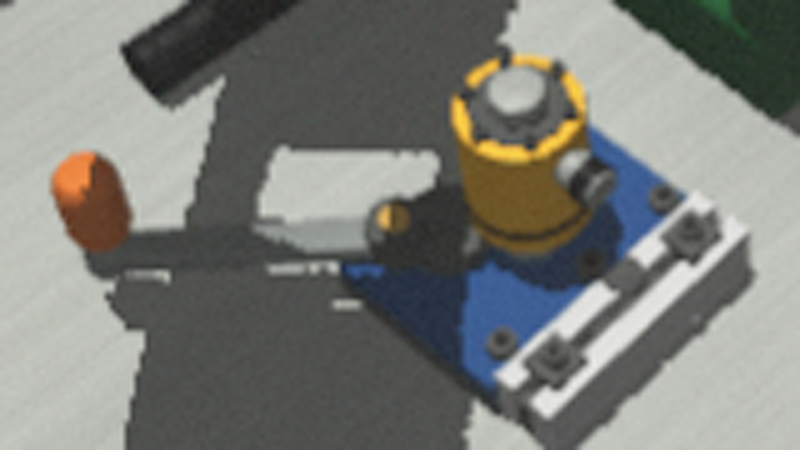

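View pics/t20b.png

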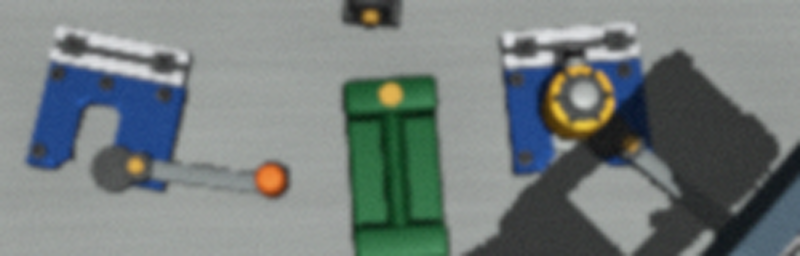

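```bash
python3 - <<'E'
from h import *
def lev(d,k,cap):
    v=k[:2]-cap[:2];return np.linalg.norm(v),np.degrees(np.arctan2(v[1],v[0]))-DOCK[d]['yaw']+135
s=lambda c:cr(c,5,150,255);t=lambda c:cr(c,3.2,190,215)
print('R before(scene)',lev('R',onz('scene',cr((85,180),5,150,260),.084),onz('scene',s((394,216)),.043)))
print('R now',lev('R',onz('scene',s((86,172)),.084),onz('scene',s((394,216)),.043)))
print('L now',lev('L',onz('top',t((271,178)),.084),onz('top',t((136,166)),.043)))
b=tri(t((583,95)),s((519,88)));y=np.radians(4);p=np.array([.5439,-.1529]);R=np.array([[np.cos(y),np.sin(y)],[-np.sin(y),np.cos(y)]])
print('cell',b,'dock frame mm',R@(b[:2]-p)*1000)
E
```

```text
R before(scene) (np.float64(0.11294465377845532), np.float64(8.134269977548612))
R now (np.float64(0.1133411069035895), np.float64(0.16355208935047472))
L now (np.float64(0.11600969763800079), np.float64(49.113847513335116))
cell [ 0.5441027  -0.15144009  0.11252107] dock frame mm [0.30404593 1.44221412]
```

Cell home, right lever at 0.2° (locked), left lever at 49°, which agrees with the jam. Bystanders are at the same pixels as at the start. Handing in.

```bash
python3 -m jog '[[0,0,0,0,0,0,0],[0,0,0,0,0,0,0]]'; python3 -c "
from bench import hand_in
print(hand_in())"
```

```text
time_s: 29.68
eef_pos: [0.4366, -0.2823, 0.2059]
eef_rot: [0.654, -0.653, 0.272, -0.269]
wrist_force: [-0.2, 1.1, 0.4]
opening: 0.507
the job is handed in; nothing more can be done
None
```

The load cell is home and locked in the right-hand dock (negative y), the one whose lever opens fully. I handed in at 29.7 s of the 72 s allowed.

- **Left lever (bad):** it dragged at about 4 N and jammed solid at roughly 49° of 118°. I left it there.
- **Right lever (good):** it took about 1 N all the way and reached its open stop at about 118°. I did this before touching the cell.
- **Cell:** I slid it in under the plate until it met the end of the slot, then released it standing upright. The final pictures put it 0.3 mm from the seat along the slot and 1.4 mm across it, within the roughly 2 mm calibration error.
- **Lock:** I swung the right lever back until it hit the locked stop, and it measured 0.2° from locked afterwards.
- **Bystanders:** they looked to be in the same places in the before and after pictures. I compared them by eye rather than measuring each one.
- **Forces:** the highest reading was about 78 N in total at the wrist, when I pushed against the jammed lever. The limit is 120 N. I didn't measure gripper-body contact separately, but I saw no sign of any.

No checks failed or disagreed.

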